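# Set the pointer of the line fixture to a master block

## Task

Take the steel block with the red line out of the wooden rack and stand it, line up, on the free bench top, because the rack leaves only its long sides free and the nest only its ends; then take it by its ends and lower it gently (do not drop it) into the nest between the two fences of the green fixture, centred lengthwise. Then turn the black knob a little at a time until the red pointer's tip is in line with the red line on the block, and let go. Move the pointer only with its knob, and leave the block with the blue line in the rack.

Things in the scene. Friction and masses are not known exactly. Their poses are not given: they have to be found in the camera images.
- fixture: green cast fixture, fixed to the bench, base plate 10 mm high, x -35 to +87 and y -56 to +56 mm in its own frame. Origin under the centre of its nest at bench height; x points from the nest to the knob, y along the nest's channel, z up. Behind the rear fence (x 28 to 48 mm) a brass carriage, up to z 55 mm with its needle, carries the pointer along y.
- nest (a point): centre of the nest's steel floor, 16 mm above the fixture's origin, axes as the fixture's. Aluminium fences either side: inner faces at x -14 and +14 mm, 8 mm thick, y -21 to +21 mm, 32 mm above this floor, flush with the seated block's top. Channel ends open: the 50 mm block stands out 4 mm past the fences at each end, and fingers have room there down to the base plate.
- pointer: the brass carriage with its steel rack and red pointer needle; slides along the fixture's y; origin at the fixture's origin when the knob reads 0. Not to be touched by the fingers.
- pointer_tip (a point): tip of the red needle, 15.5 mm behind the nest's centre (fixture x), at z 51.5 mm, just short of the block's space; axes parallel to the fixture's.
- knob (a joint): angle of the knob in rad, positive counter-clockwise from above, limits -3.2 to 3.2. The pointer's fixture y is -8 mm times this angle (8 mm per rad): turning counter-clockwise moves the pointer towards the fixture's -y. It starts between -2.63 and -2.12 (pointer 17 to 21 mm on the +y side), turns with about 0.06 N m and stays where it is left.
- knob_grip (a point): centre of the black round ribbed knob, 33 mm diameter, 26 mm high, upright axis at fixture x 60 mm, from z 70 to 96 mm; this point is on its axis at z 84 mm. Below it stand only the shaft, the gear housing (top z 40 mm) and the carriage with its needle (top z 55 mm). Grip across the diameter from above.
- rack: fixed wooden storage rack, 60 x 142 mm foot; origin under its centre, y along its length. Two places at y -31 and +31 mm; block floor at z 12 mm (22 mm wide in x, foot plate below 4 mm thick). Cheeks 8 mm thick and as high as the blocks (z 44 mm) cover the blocks' ends, 2 mm clear; the long sides (the blocks' x faces) are free.
- red_block: steel block, 24 x 50 x 32 mm (x, y, z), 0.18 to 0.36 kg, with a red line 4 mm wide across its top; origin at the centre of its underside. Starts in either place of the rack, its y along the rack's y. The bench just in front of the fixture (about x 0.43, y 0.13 m in the world) is always free for setting it down.
- red_block_center (a point): centre of the block with the red line, 16 mm above its underside; axes as the block's.
- red_line (a point): middle of the red line on the top face of the block: 7 mm from the block's centre towards its +y end, 32 mm above its underside. The line runs along the block's x, its full width.
- blue_block_center (a point): centre of the like block with a blue line, in the other place of the rack; not to be moved.
Mind the look-alikes: they are no part of the job. What is shaped like the red_block but pink or yellow is not meant.

How it is judged (in metres and radians):
On the way, in this order (a step that is already met when the one before it is completed fails the run):
1. the block with the red line stands on the bench top, released (height (world z) of red_block_center between 0.013 and 0.019 m and angle between red_line's own z axis and vertical below 0.1 rad and contact force between the fingers and red_block below 0.1 N and linear speed of red_block below 0.02 m/s), for 0.2 s.
2. the block is seated in the nest, line up, and released (x of red_block_center in the frame of fixture between -0.004 and 0.004 m and y of red_block_center in the frame of fixture between -0.006 and 0.006 m and z of red_block_center in the frame of fixture between 0.0295 and 0.0345 m and angle between the y axis of red_block_center and the y axis of fixture, either way round below 0.12 rad and angle between red_line's own z axis and vertical below 0.1 rad and contact force between the fingers and red_block below 0.1 N), for 0.2 s.
At the end, for the whole second after the job is handed in: The block with the red line rests on the nest's floor (within 2.5 mm), between the fences and along them (within 7 degrees), centred lengthwise within 6 mm, line up, and the pointer's tip stands within 2 mm of the middle of the red line, measured along the channel; knob and block are at rest (all of step 2 and y of red_line in the frame of pointer_tip between -0.002 and 0.002 m and velocity of joint knob between -0.05 and 0.05 rad/s and linear speed of red_block below 0.02 m/s); the robot touches nothing.
It fails at once if the block with the red line is dropped (it moves faster than 0.4 m/s when the fingers do not touch it) (linear speed of red_block above 0.4 m/s and contact force between the fingers and red_block below 0.05 N).
It fails at once if the fingers push the pointer or its carriage (over 1 N) (contact force between the fingers and pointer above 1 N).
It fails at once if the block with the blue line is moved by more than 10 mm (distance of blue_block_center from where it was at the start of the episode above 0.01 m).
It also fails if it takes over 72 s, if anything falls off the work surface, if the arm or the gripper's body presses on something with over 40 N, if the wrist force passes 120 N, or if a joint passes its speed limit or range.

## Robot

A 7-joint arm with a two-finger parallel gripper is mounted at the origin on a cart in front of the work surface, level with it; the furniture and walls round the work are solid. World frame = base frame: x ahead of the robot, y to its left, z up, the work surface at z = 0. Lengths are in m, angles in degrees, forces in N, time in s.
With the tool pointing down it reaches from about 0.425 to 0.875 m from the base axis. Payload 4.7 kg.
Tool frame: the origin (TCP) lies on the centre line of the jaws, within the pads' length; the fingertips stand env.nose_length ahead of it and the grasp point (between the pads) lies 8 mm behind it (env.nose_length is the distance from the TCP to the fingertips, in m); y points along the fingers, z is the direction in which the jaws open and shut, and the axes are right-handed (so a half turn about y gives the same grasp; the last joint's range is limited). The gripper opens to 87 mm and grips with 3 to 60 N. Pads are 19 mm wide; open, the fingers measure 117 mm over their backs; the gripper's body (75 mm by 190 mm) begins 51 mm behind the grasp point.
Start: joints at [70.136, 18.392, -4.016, 83.108, 1.295, 78.541, -3.26], TCP at [0.229, -0.608, 0.195] pointing down, gripper open.
Joint ranges: [-163.93, 163.93], [-17.29, 119.83], [-79.2, 71.16], [3.27, 140.29], [-89.18, 269.18], [5.43, 117.66], [-154.24, 154.24]. Speed limits (degrees/s): [147.25, 147.25, 180, 180, 180, 180, 180].

## Interface

Orientations are given as [roll, pitch, yaw] about the fixed x, y, z axes, in that order (R = Rz(yaw) Ry(pitch) Rx(roll)).
In Python, from cell import env, read_camera, camera_info, job, models gives the robot as it stands.
- The arm moves only by the tool move_arm, never from a script. Its argument "moves" is a list of rows, each a list of 6 numbers: the shift along the tool's x, y, z in mm, then the turn, a rotation vector about the tool's x, y, z in degrees. In form: [[x, y, z, ax, ay, az], ...]. A call has 1 to 20 rows; each row is the pose to reach, as a shift and turn from the pose commanded when the call began, along the tool's axes at that moment; what a row does not reach only later rows make up. A row lasts 1/12 s, in which the tool goes at most 41.7 mm and 7.16 degrees, less where a joint would pass 70% of its speed; a pose out of reach is approached as far as the arm can. A call with a gripper value outside its range is refused whole. "claw" is the finger opening in mm, from 0 to 87, set as the call begins (left out, the last holds). The fingers move at their own pace and stop on an object; "newtons" is the grip in N (left out, the last holds). Time passes only in rows, so rows that repeat a pose let the fingers close. It gives the time, the measured TCP pose, the force and the opening at its end, in the units of the state.
- env.get_obs(): the state, without advancing time (a new reading comes with each control period).
- read_camera(name): name is "scene" or "top" or "wrist"; returns (picture, depth): 384x512x3 uint8, red, green, blue; 384x512 float32, m along the optical axis (not along the pixel's ray), 0 where there is no reading.
- camera_info(name): a dict with "fx", "fy", "cx", "cy" (pixels), "distortion" ([k1, k2, p1, p2, k3] as OpenCV has them; the pictures are not rectified), "R" (3x3) and "t" (3): a world point X has camera coordinates R X + t. Camera axes: x right, y down, z forward; pixel columns grow to the right and rows downward; lengths in m; the calibration is good to about 2 mm. A picture is of the moment at which its call begins: read the wrist's pose just before it. camera_info takes no time and is no camera call; for the wrist camera it gives the pose at the moment of the call.
- job.sign_off(): hands the job in, once; it reports no verdict.
Trained networks look in the newest picture that a camera, given by its name, has taken for a name from the list of things; names that differ only in an ending like _2 or _b are one class to them, and where a whole thing is asked for, a point or a joint stands for the part that bears it (a point fixed in the world has none). Each returns a list of dicts, best first, with "score" (0 to 1); they miss things now and then, are a little off and sometimes report something else, mostly with a low value. They report only what shows in the picture. A call takes as long as a camera call. They do not tell look-alikes from the thing itself.
- models.spot_in(target, camera): "point" ([x, y, z] in m, in world coordinates, good to about 4 mm: the middle of the surface that is visible of it).
- models.cut_out(target, camera): "mask" (384x512 bool, what is visible of it).
The state is a dict: "time_s": time; "qpos": joint angles; "joint_velocities": joint speeds; "effort": joint torques, N m; "tool_pos": TCP position; "tool_rot": TCP orientation; "force": force on the tool from outside, world axes, zero at the start; "wrist_torque": the same for the moment, N m; "grip_width": finger opening in m.
Only numpy, scipy, OpenCV 4.12 (cv2) and the standard library are available. Lean on these libraries where they do the work, as an engineer would, in place of code of your own. Each camera call takes 0.05 s, during which the arm holds its last target.

## Working session

There is one attempt and no reset: what is moved stays moved. The work goes in short steps, Python scripts to look and compute and a tool call to move; the robot and the scene stay as the last step left them, time stands still between calls to the robot, and variables do not carry over. Pictures are saved under pics/ and viewed, and the job is handed in when it is done.

Besides the shell and the picture viewer there is one more tool, called after "Call:" by a JSON object that holds its "api" and its "payload". move_arm: Moves the arm, as the interface text tells. Its arguments: {"type":"object","properties":{"moves":{"type":"array","items":{"type":"array","items":{"type":"number"}}},"claw":{"type":"number"},"newtons":{"type":"number"}},"required":["moves"]}

```bash
ls; mkdir -p pics; cat > h.py <<'E'
import numpy as np, cv2
from cell import env, read_camera, camera_info, job, models
from scipy.spatial.transform import Rotation as Ro
def save(n,im): cv2.imwrite('pics/'+n+'.png',cv2.cvtColor(im,cv2.COLOR_RGB2BGR))
def cloud(ci,dep):
    h,w=dep.shape
    K=np.array([[ci['fx'],0,ci['cx']],[0,ci['fy'],ci['cy']],[0,0,1.]])
    u,v=np.meshgrid(np.arange(w),np.arange(h))
    p=cv2.undistortPoints(np.stack([u,v],-1).reshape(-1,1,2).astype(np.float64),K,np.array(ci['distortion'],float)).reshape(h,w,2)
    P=np.concatenate([p*dep[...,None],dep[...,None]],-1)
    return (P-np.array(ci['t']))@np.array(ci['R'])
def proj(ci,X):
    K=np.array([[ci['fx'],0,ci['cx']],[0,ci['fy'],ci['cy']],[0,0,1.]])
    return cv2.projectPoints(np.array(X,float).reshape(-1,1,3),cv2.Rodrigues(np.array(ci['R'],float))[0],np.array(ci['t'],float),K,np.array(ci['distortion'],float))[0].reshape(-1,2)
E
python3 - <<'E'
from h import *
o=env.get_obs();print(o, env.nose_length)
print(Ro.from_euler('xyz',o['tool_rot'],degrees=True).as_matrix().round(3))
for c in ['scene','top']:
    im,d=read_camera(c);save(c+'0',im);np.savez(c+'0.npz',im=im,d=d)
    ci=camera_info(c);print(c,ci)
    for t in ['red_block','blue_block_center','fixture','knob','rack','pointer','red_line','pointer_tip','knob_grip','nest']:
        try: print(t,[(np.round(r['point'],4).tolist(),round(r['score'],2)) for r in models.spot_in(t,c)])
        except Exception as e: print(t,e)
E
```

```text
pics
{'time_s': 0.0, 'qpos': array([70.1381423 , 18.44053422, -4.01401534, 83.1743079 ,  1.29502077,
       78.54074076, -3.262217  ]), 'joint_velocities': array([ 0.03370371,  0.0836179 , -0.03177406, -0.01887044,  0.00684465,
       -0.00258127,  0.0177949 ]), 'effort': array([-5.16740620e-04, -4.91288245e+01, -4.03890945e-01, -3.12530172e+01,
       -6.39386172e-02,  4.36903350e-02,  1.60134718e-04]), 'tool_pos': array([ 0.22915821, -0.60762025,  0.19354985]), 'tool_rot': array([-9.01103456e+01, -6.21284790e-03, -1.59332051e+02]), 'force': array([-0.19127872,  0.05059638, -0.79640763]), 'wrist_torque': array([ 0.03939273, -0.0614373 ,  0.01584284]), 'grip_width': 0.08693108421518542} 0.011
[[-0.936 -0.001  0.353]
 [-0.353  0.002 -0.936]
 [ 0.    -1.    -0.002]]
scene {'fx': 387.89567380771376, 'fy': 387.89567380771376, 'cx': 251.34550115568123, 'cy': 192.85496531582714, 'distortion': array([-0.05342057,  0.        ,  0.        ,  0.        ,  0.        ]), 'R': array([[ 0.91947115, -0.39278122, -0.01719663],
       [-0.22386697, -0.48709651, -0.84416857],
       [ 0.32319714,  0.7
[... 1118 characters left out ...]
51, 0.54768777, 0.91006074])}
red_block [([0.413, 0.2493, 0.035], 0.79), ([0.5009, 0.3429, 0.0421], 0.64), ([0.609, 0.3118, 0.0311], 0.54)]
blue_block_center [([0.4978, 0.3978, 0.0431], 0.53)]
fixture []
knob [([0.5046, 0.3416, 0.0424], 0.72), ([0.6064, 0.1299, 0.0953], 0.56)]
rack [([0.4911, 0.3719, 0.0055], 0.88)]
pointer []
red_line [([0.5896, 0.4193, 0.0336], 0.7), ([0.4989, 0.3447, 0.0464], 0.66), ([0.4168, 0.2525, 0.0305], 0.61), ([0.609, 0.3145, 0.0293], 0.53), ([0.5697, 0.1333, 0.0089], 0.27)]
pointer_tip [([0.5933, 0.1537, 0.0493], 0.6), ([0.564, 0.1343, 0.006], 0.35), ([0.4959, 0.3961, 0.0449], 0.32)]
knob_grip [([0.6016, 0.1348, 0.0953], 0.8)]
nest [([0.573, 0.1328, 0.011], 0.71)]
```

View pics/scene0.png

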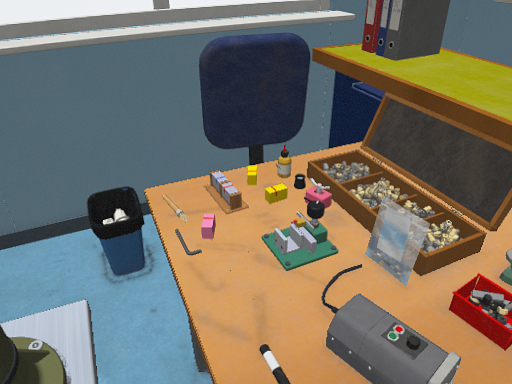

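View pics/top0.png

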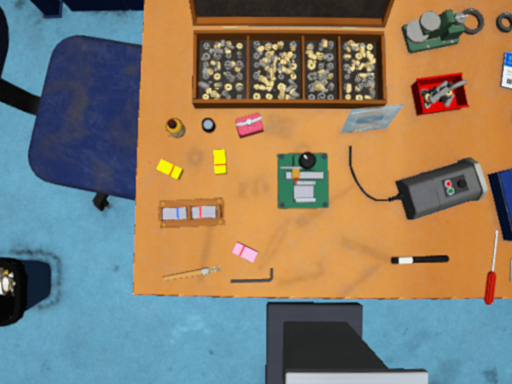

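```bash
python3 - <<'E'
from h import *
z=np.load('top0.npz');save('topcrop',cv2.resize(z['im'][80:320,20:280],None,fx=3,fy=3,interpolation=cv2.INTER_CUBIC)[:600,:780])
E
```

```text
(no output)
```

View crop.

View pics/topcrop.png

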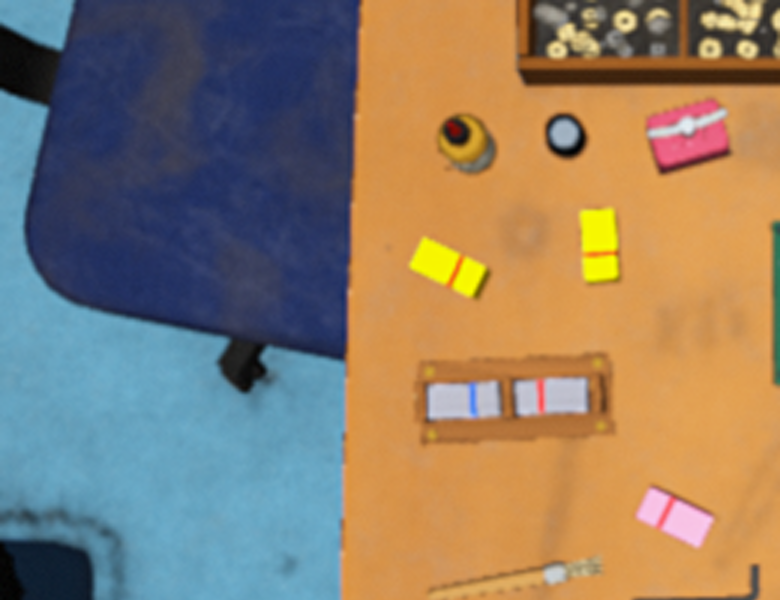

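```bash
python3 - <<'E'
from h import *
z=np.load('top0.npz');im=z['im'];d=z['d'];ci=camera_info('top');P=cloud(ci,d)
save('rackcrop',cv2.resize(im[190:235,150:235],None,fx=9,fy=9,interpolation=cv2.INTER_CUBIC))
save('fixcrop',cv2.resize(im[145:215,270:335],None,fx=8,fy=8,interpolation=cv2.INTER_CUBIC))
Z=P[...,2]
print(proj(ci,[[.43,.13,0]]))
# rack blocks top
def rect(mask,name):
    pts=P[mask][:,:2].astype(np.float32)
    r=cv2.minAreaRect(pts*1000);print(name,len(pts),np.round(r[0],1),np.round(r[1],1),round(r[2],2),'z',np.median(Z[mask]))
m=np.zeros_like(Z,bool);m[195:232,155:228]=1
rect(m&(Z>.036)&(Z<.055),'blocks')
rect(m&(Z>.002)&(Z<.055),'rack')
hsv=cv2.cvtColor(im,cv2.COLOR_RGB2HSV)
g=np.zeros_like(m);g[145:215,270:335]=1
green=(hsv[...,0]>50)&(hsv[...,0]<95)&(hsv[...,1]>70)&g
rect(green&(Z<.02),'base')
rect(g&(Z>.07)&(Z<.11),'knob')
rect(g&(Z>.042)&(Z<.06),'fence')
E
```

```text
[[301.77675947 244.78064583]]
blocks 711 [497.  374.2] [ 27.6 130.8] 4.08 z 0.043032234310386434
rack 1538 [495.3 374.7] [ 79.1 159.2] 1.06 z 0.007012037716832554
base 1459 [571.2 130.6] [117.  108.9] 0.98 z 0.008948936092595079
knob 243 [605.6 132.6] [33.6 32.8] 53.96 z 0.0941690720172702
fence 296 [563.9 139.5] [95.  54.4] 24.94 z 0.04757551766874685
```

View pics/fixcrop.png

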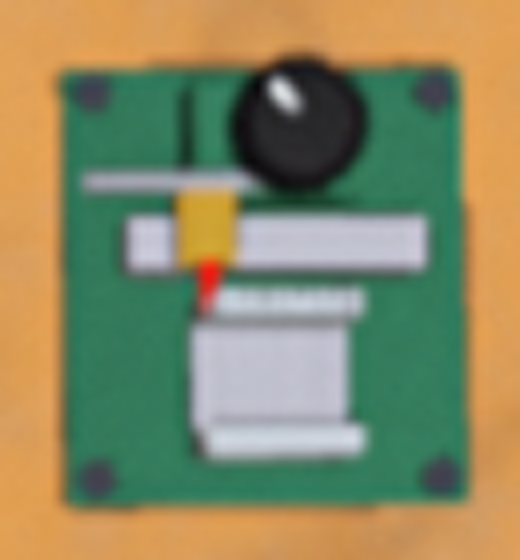

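View pics/rackcrop.png

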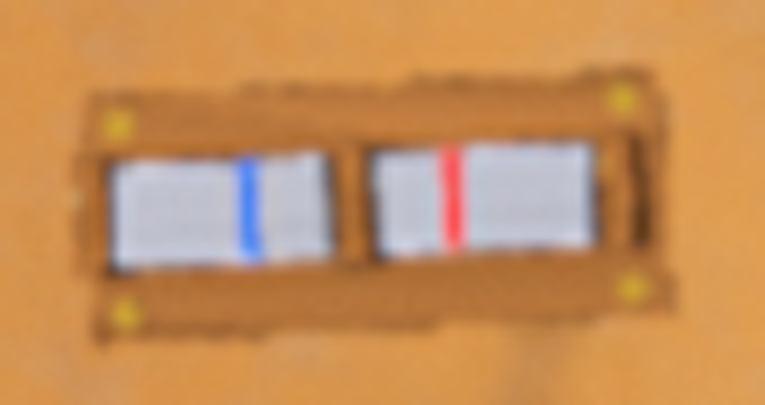

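The steel blocks are at (203,212), red line, and (174,213), blue line. The look-alikes are pink at (245,252) and yellow at (220,161) and (169,169). I choose (203,212); the crop confirms a steel block with a red line in the rack place at smaller y. The pointer is on the +y side.

```bash
cat >> h.py <<'E'
def pose():
    o=env.get_obs();return np.array(o['tool_pos']),Ro.from_euler('xyz',o['tool_rot'],degrees=True),o
def togo(p,yaw):
    t,R,o=pose();d=R.inv().apply(np.array(p)-t)*1000
    Rt=Ro.from_euler('xyz',[-90,0,yaw],degrees=True)
    r=(R.inv()*Rt).as_rotvec(degrees=True)
    print('t',round(o['time_s'],2),'at',t.round(4),np.round(o['tool_rot'],2),'grip',round(o['grip_width']*1000,1),'F',np.round(o['force'],1))
    print('to',p,yaw,': ',np.round(d,1).tolist(),np.round(r,2).tolist())
E
python3 - <<'E'
from h import *
ci=camera_info('wrist');R=np.array(ci['R']);c=-R.T@np.array(ci['t'])
t,Rt,o=pose()
print('cam in tool mm',Rt.inv().apply(c-t)*1000,'axes in tool',(Rt.inv().as_matrix()@R.T).round(3),ci['fx'],ci['cx'])
im,d=read_camera('wrist');save('w0',im)
# via
for p,y in [([.5,-.25,.25],-110),([.5,0.1,.25],-90),([.5,.34,.2],-90)]: togo(p,y)
E
```

```text
cam in tool mm [ -68.28745598 -189.98327493    0.36738668] axes in tool [[-0.     0.968  0.25 ]
 [ 0.    -0.25   0.968]
 [ 1.     0.    -0.   ]] 270.69416240565056 249.73713968370774
t 1.15 at [ 0.2295 -0.6082  0.1947] [ -89.99    0.   -159.33] grip 87.1 F [ 0.7 -0.1 -0. ]
to [0.5, -0.25, 0.25] -110 :  [-379.6, -55.3, -239.6] [-0.01, -49.33, 0.0]
t 1.15 at [ 0.2295 -0.6082  0.1947] [ -89.99    0.   -159.33] grip 87.1 F [ 0.7 -0.1 -0. ]
to [0.5, 0.1, 0.25] -90 :  [-503.1, -55.4, -567.1] [-0.01, -69.33, 0.0]
t 1.15 at [ 0.2295 -0.6082  0.1947] [ -89.99    0.   -159.33] grip 87.1 F [ 0.7 -0.1 -0. ]
to [0.5, 0.34, 0.2] -90 :  [-587.9, -5.4, -791.6] [-0.01, -69.33, 0.0]
```

View pics/w0.png

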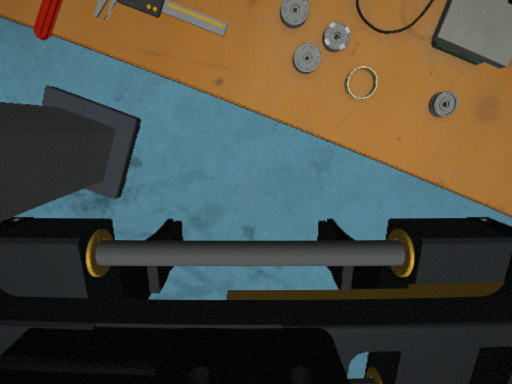

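Call:
{"api": "move_arm", "payload": {"moves": [[-380,-55,-240,0,-49.3,0],[-380,-55,-240,0,-49.3,0],[-380,-55,-240,0,-49.3,0],[-380,-55,-240,0,-49.3,0],[-380,-55,-240,0,-49.3,0],[-380,-55,-240,0,-49.3,0],[-380,-55,-240,0,-49.3,0],[-380,-55,-240,0,-49.3,0],[-380,-55,-240,0,-49.3,0],[-380,-55,-240,0,-49.3,0],[-540,-5,-495,0,-69.3,0],[-540,-5,-495,0,-69.3,0],[-540,-5,-495,0,-69.3,0],[-540,-5,-495,0,-69.3,0],[-540,-5,-495,0,-69.3,0],[-540,-5,-495,0,-69.3,0],[-540,-5,-495,0,-69.3,0],[-540,-5,-495,0,-69.3,0],[-540,-5,-495,0,-69.3,0],[-540,-5,-495,0,-69.3,0]]}}

```text
time_s: 2.82
tool_pos: [0.5596, 0.0498, 0.1994]
tool_rot: [-90.0, 0.1, -89.6]
force: [0.3, -0.3, -1.1]
grip_width: 0.0868
```

```bash
python3 - <<'E'
from h import *
ci=camera_info('wrist')
im,d=read_camera('wrist');ci=camera_info('wrist');save('w1',im);np.savez('w1.npz',im=im,d=d,**{k:np.array(v) for k,v in ci.items()})
togo([.5,.26,.17],-90)
P=cloud(ci,d)
for (u,v) in [(250,100),(200,60),(300,60),(250,150)]: print(u,v,P[v,u].round(4))
E
```

```text
t 2.87 at [0.5598 0.0466 0.1995] [-9.002e+01 -1.000e-02 -8.986e+01] grip 87.0 F [-0.1 -1.  -1. ]
to [0.5, 0.26, 0.17] -90 :  [-213.6, 29.5, -59.3] [0.02, 0.14, 0.01]
250 100 [0.5603 0.1441 0.0474]
200 60 [ 4.937e-01  1.993e-01 -3.000e-04]
300 60 [ 6.269e-01  1.997e-01 -4.000e-04]
250 150 [0.5606 0.081  0.0103]
```

View pics/w1.png

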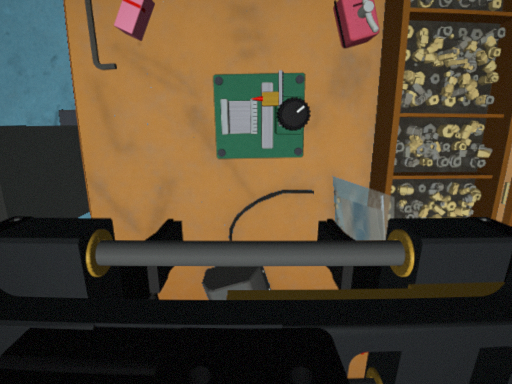

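```bash
cat >> h.py <<'E'
def rect(P,mask,name):
    pts=P[mask][:,:2].astype(np.float32)*1000
    r=cv2.minAreaRect(pts);print(name,len(pts),'c',np.round(r[0],1),'size',np.round(r[1],1),'ang',round(r[2],2),'z',round(float(np.median(P[mask][:,2])),4));return r
E
python3 - <<'E'
from h import *
z=np.load('w1.npz');im=z['im'];P=cloud(z,z['d']);Z=P[...,2]
hsv=cv2.cvtColor(im,cv2.COLOR_RGB2HSV)
g=np.zeros(Z.shape,bool);g[60:170,200:315]=1
green=(hsv[...,0]>50)&(hsv[...,0]<95)&(hsv[...,1]>70)&g
rect(P,green&(Z<.013)&(Z>.006),'base')
k=g&(Z>.088)&(Z<.105)
r=rect(P,k,'knob'); print(cv2.minEnclosingCircle((P[k][:,:2]*1000).astype(np.float32)))
f=g&(Z>.0425)&(Z<.0515)
n,l,s,c=cv2.connectedComponentsWithStats(f.astype(np.uint8))
for i in range(1,n):
    if s[i,4]>25: rect(P,l==i,'comp%d %s'%(i,s[i]))
red=((hsv[...,0]<8)|(hsv[...,0]>172))&(hsv[...,1]>150)&g
rect(P,red,'red'); 
# edges of base via lines: project base corners with candidate pose
save('fixw',cv2.resize(im[60:170,200:315],None,fx=5,fy=5,interpolation=cv2.INTER_CUBIC))
E
```

```text
base 3763 c [572.8 125.9] size [120.1 110. ] ang 1.32 z 0.0099
knob 858 c [606.4 127.2] size [34.5 33.9] ang 25.74 z 0.0955
((606.67626953125, 126.88732147216797), 17.618183135986328)
comp1 [262  70  22  38 378] 378 c [587.1 156.9] size [25.3 41.6] ang 0.52 z 0.0498
comp2 [220  99   8  36 239] 239 c [528.3 124.6] size [ 8.1 41.4] ang 1.3 z 0.0476
comp3 [250  98  10  36 228] 228 c [565.7 125.6] size [10.7 40.9] ang 0.09 z 0.0479
red 38 c [568.6 146. ] size [ 4.6 11.9] ang 89.25 z 0.0531
```

View pics/fixw.png

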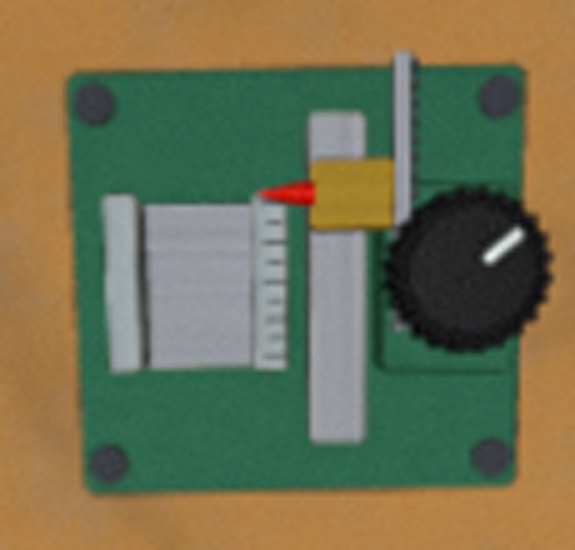

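Call:
{"api": "move_arm", "payload": {"moves": [[-120,0,-59,0,0,0],[-120,0,-59,0,0,0],[-120,0,-59,0,0,0],[-120,0,-59,0,0,0],[-214,30,-59,0,0.1,0],[-214,30,-59,0,0.1,0],[-214,30,-59,0,0.1,0],[-214,30,-59,0,0.1,0],[-214,30,-59,0,0.1,0]]}}

```text
time_s: 3.62
tool_pos: [0.5015, 0.2582, 0.1693]
tool_rot: [-90.0, -0.1, -90.2]
force: [0.4, -1.0, 0.1]
grip_width: 0.0871
```

```bash
cat >> h.py <<'E'
def wpic(name):
    read_camera('top')
    read_camera('top')
    a=pose()[0];ci=camera_info('wrist');im,d=read_camera('wrist');b=pose()[0]
    print('drift mm',((b-a)*1000).round(2));save(name,im);np.savez(name+'.npz',im=im,d=d,**{k:np.array(v) for k,v in ci.items()})
    return ci,im,d,cloud(ci,d)
E
python3 - <<'E'
from h import *
ci,im,d,P=wpic('w2')
print([(np.round(r['point'],4).tolist(),round(r['score'],2)) for r in models.spot_in('red_block','wrist')])
togo([.5,.34,.12],-90)
E
```

```text
drift mm [0.04 0.05 0.12]
[([0.4943, 0.3443, 0.0443], 0.93), ([0.5998, 0.3158, 0.031], 0.79), ([0.416, 0.2574, 0.0322], 0.7), ([0.5846, 0.4173, 0.0359], 0.68)]
t 3.82 at [0.5023 0.2571 0.17  ] [-8.994e+01 -7.000e-02 -9.035e+01] grip 87.4 F [-0.8  0.5 -0.5]
to [0.5, 0.34, 0.12] -90 :  [-82.9, 49.9, -2.9] [-0.06, -0.35, 0.07]
```

View pics/w2.png

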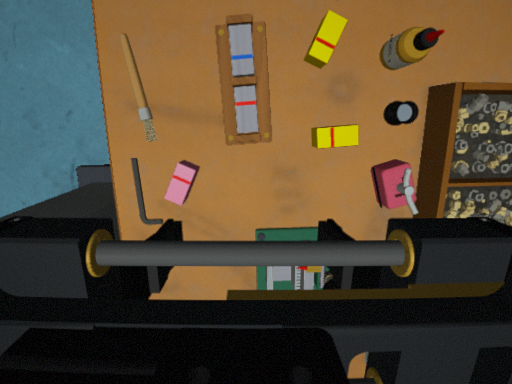

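```bash
python3 - <<'E'
from h import *
z=np.load('w2.npz');im=z['im'];P=cloud(z,z['d']);Z=P[...,2]
hsv=cv2.cvtColor(im,cv2.COLOR_RGB2HSV)
g=np.zeros(Z.shape,bool);g[80:138,222:272]=1
sat=hsv[...,1]
red=((hsv[...,0]<8)|(hsv[...,0]>172))&(sat>120)&g
m=g&((sat<70)|red)&(Z>.04)&(Z<.05)
r=rect(P,m,'redblk');rect(P,red,'line')
g2=np.zeros(Z.shape,bool);g2[20:80,222:262]=1
rect(P,g2&(sat<70)&(Z>.04)&(Z<.05),'blueblk')
g3=np.zeros(Z.shape,bool);g3[10:150,210:280]=1
rect(P,g3&(Z>.0025)&(Z<.055),'rack')
save('redw',cv2.resize(im[75:145,215:280],None,fx=8,fy=8,interpolation=cv2.INTER_CUBIC))
E
```

```text
redblk 980 c [499.  342.1] size [24.1 50.5] ang 4.26 z 0.0439
line 77 c [499.7 348.8] size [25.1  6.1] ang 10.1 z 0.0441
blueblk 1011 c [494.5 404.2] size [23.9 52.1] ang 4.21 z 0.0439
rack 5926 c [494.5 372.3] size [ 72.5 141.7] ang 4.32 z 0.0056
```

View pics/redw.png

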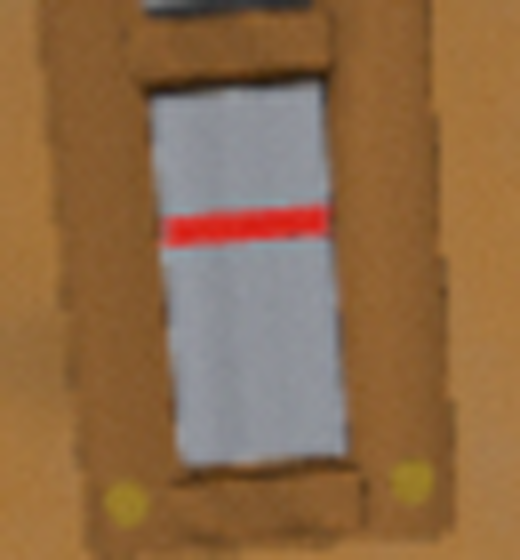

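```bash
python3 - <<'E'
from h import *
togo([.499,.342,.10],-85.8);togo([.499,.342,.028],-85.8)
E
```

```text
t 3.82 at [0.5023 0.2571 0.17  ] [-8.994e+01 -7.000e-02 -9.035e+01] grip 87.4 F [-0.8  0.5 -0.5]
to [0.499, 0.342, 0.1] -85.8 :  [-85.0, 69.9, -3.9] [-0.06, -4.55, 0.07]
t 3.82 at [0.5023 0.2571 0.17  ] [-8.994e+01 -7.000e-02 -9.035e+01] grip 87.4 F [-0.8  0.5 -0.5]
to [0.499, 0.342, 0.028] -85.8 :  [-85.0, 141.9, -4.0] [-0.06, -4.55, 0.07]
```

Call:
{"api": "move_arm", "payload": {"moves": [[-43,35,-2,0,-2,0],[-85,70,-4,0,-4.5,0],[-85,70,-4,0,-4.5,0],[-85,70,-4,0,-4.5,0],[-85,70,-4,0,-4.5,0],[-85,70,-4,0,-4.5,0]], "claw": 60}}

```text
time_s: 4.32
tool_pos: [0.4985, 0.343, 0.1002]
tool_rot: [-89.9, -0.1, -85.7]
force: [0.9, -0.1, 0.4]
grip_width: 0.0613
```

```bash
python3 - <<'E'
from h import *
togo([.499,.342,.10],-85.8);togo([.499,.342,.028],-85.8)
E
```

```text
t 4.32 at [0.4985 0.343  0.1002] [-8.994e+01 -6.000e-02 -8.575e+01] grip 61.3 F [ 0.9 -0.1  0.4]
to [0.499, 0.342, 0.1] -85.8 :  [1.1, 0.2, 0.4] [-0.06, 0.05, 0.06]
t 4.32 at [0.4985 0.343  0.1002] [-8.994e+01 -6.000e-02 -8.575e+01] grip 61.3 F [ 0.9 -0.1  0.4]
to [0.499, 0.342, 0.028] -85.8 :  [1.0, 72.2, 0.3] [-0.06, 0.05, 0.06]
```

Call:
{"api": "move_arm", "payload": {"moves": [[1,25,0,0,0,0],[1,48,0,0,0,0],[1,62,0,0,0,0],[1,72,0,0,0,0],[1,72,0,0,0,0],[1,72,0,0,0,0]]}}

```text
time_s: 4.82
tool_pos: [0.4979, 0.3432, 0.0282]
tool_rot: [-90.0, -0.0, -85.7]
force: [0.5, -0.1, 1.1]
grip_width: 0.06
```

Call:
{"api": "move_arm", "payload": {"moves": [[0,0,0,0,0,0],[0,0,0,0,0,0],[0,0,0,0,0,0],[0,0,0,0,0,0],[0,0,0,0,0,0],[0,0,0,0,0,0],[0,0,0,0,0,0],[0,0,0,0,0,0]], "claw": 18, "newtons": 25}}

```text
time_s: 5.48
tool_pos: [0.4972, 0.3436, 0.0276]
tool_rot: [-90.0, -0.0, -85.6]
force: [0.8, 0.1, 0.0]
grip_width: 0.0198
```

```bash
python3 - <<'E'
from h import *
print(pose()[2]['grip_width'],pose()[2]['force'])
ci,im,d,P=wpic('w3')
print(pose()[2]['grip_width'])
im,d=read_camera('scene');save('s1',cv2.resize(im[140:240,170:330],None,fx=5,fy=5,interpolation=cv2.INTER_CUBIC))
E
```

```text
0.019807542800060092 [0.81932619 0.07202872 0.00399559]
drift mm [-0.02  0.   -0.02]
0.018564366922012344
```

View pics/w3.png

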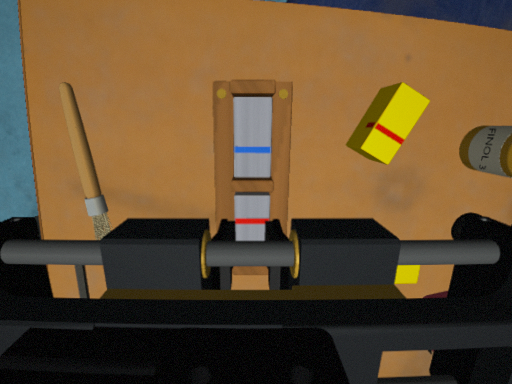

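View pics/s1.png

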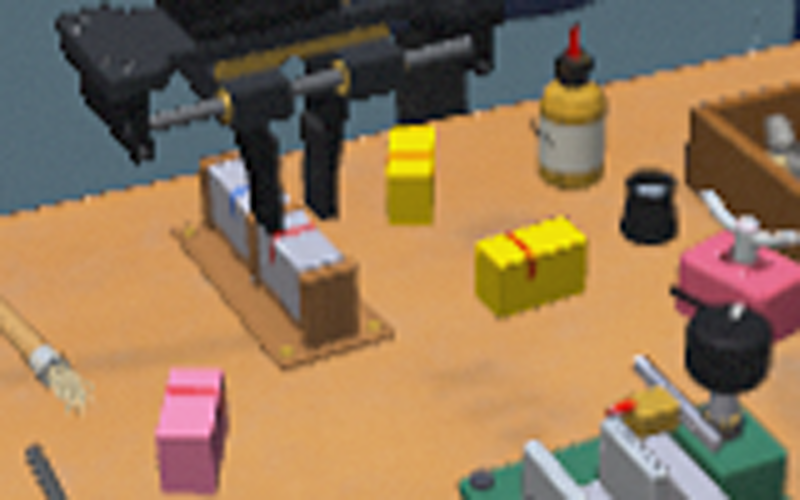

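```bash
python3 - <<'E'
from h import *
t,R,o=pose();print(t,o['grip_width'],o['effort'].round(2))
im,d=read_camera('scene');ci=camera_info('scene')
big=cv2.resize(im[140:240,170:330],None,fx=5,fy=5,interpolation=cv2.INTER_CUBIC)
def mk(X,c):
    u=(proj(ci,X)[0]-[170,140])*5+2; cv2.circle(big,tuple(int(a) for a in u),5,c,1)
mk(t,(0,255,0)); tip=t+[0,0,-.011];mk(tip,(255,0,255))
for s in(-1,1): mk(R.apply([0,.011,s*.012])+t,(0,255,255))
for y in (-25,25):
  for x in (-12,12):
    c=np.array([.499,.342,.044])+Ro.from_euler('z',4.2,degrees=True).apply([x/1000,y/1000,0]); mk(c,(255,255,255))
save('s2',big)
for i in range(3): read_camera('top');print(env.get_obs()['grip_width'])
for c in('scene','wrist'): print(c)
E
```

```text
[0.4972796  0.34360025 0.02756331] 0.018270360384572405 [-0.000e+00 -4.395e+01 -1.050e+01 -2.625e+01 -6.000e-02 -3.000e-02
  0.000e+00]
0.01811965163072582
0.017665110755295914
0.01816787115171861
scene
wrist
```

View pics/s2.png

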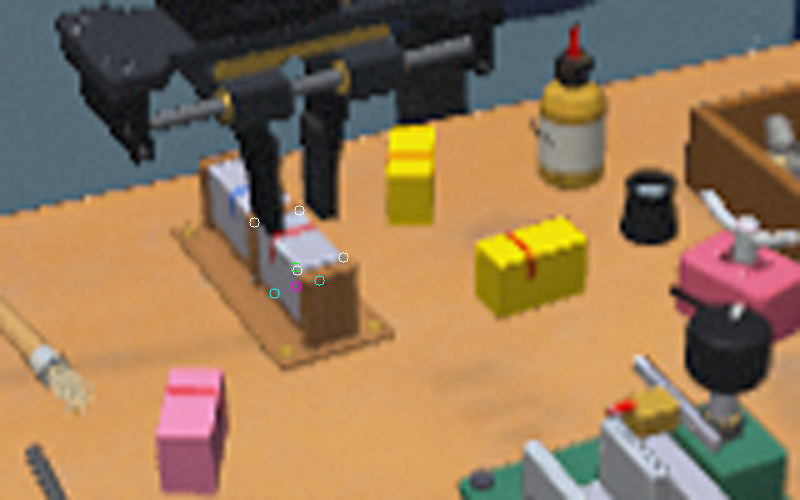

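```bash
python3 - <<'E'
from h import *
im,d=read_camera('scene');ci=camera_info('scene');P=cloud(ci,d)
print('tcp',pose()[0])
for (U,V) in [(265,150),(265,200),(267,222),(320,150),(320,205),(322,212),(280,90),(190,105)]:
    u,v=170+U//5,140+V//5; print((u,v),P[v,u].round(4),im[v,u])
im,d=read_camera('top');ci=camera_info('top');P=cloud(ci,d)
save('t2',cv2.resize(im[160:260,130:260],None,fx=6,fy=6,interpolation=cv2.INTER_CUBIC))
E
```

```text
tcp [0.49728377 0.34359561 0.02756425]
(223, 170) [0.4826 0.3317 0.101 ] [19 21 26]
(223, 180) [0.4812 0.3321 0.0746] [26 22 26]
(223, 184) [0.4804 0.3317 0.0642] [19 20 20]
(234, 170) [0.5106 0.3357 0.0924] [28 30 30]
(234, 181) [0.5086 0.3337 0.0643] [29 31 33]
(234, 182) [0.5084 0.3334 0.0617] [23 27 33]
(226, 158) [0.4822 0.3039 0.1448] [30 30 34]
(208, 161) [0.4429 0.3091 0.1438] [114 122 128]
```

View pics/t2.png

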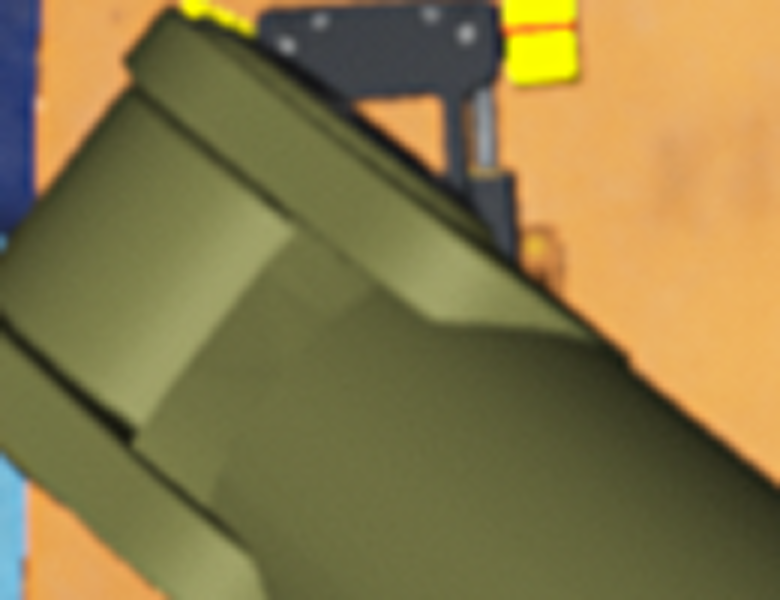

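```bash
python3 - <<'E'
from h import *
z=np.load('w3.npz');P=cloud(z,z['d'])
for (u,v) in [(150,100),(330,60),(252,110),(252,200),(250,215),(330,180),(155,255),(252,253),(225,270),(280,270),(222,285),(282,285),(225,245)]: print((u,v),P[v,u].round(4),z['im'][v,u])
ci=camera_info('wrist');R=np.array(ci['R']);c=-R.T@np.array(ci['t']);t,Rt,o=pose();print(Rt.inv().apply(c-t)*1000,c)
save('w3c',cv2.resize(z['im'][190:320,180:320],None,fx=5,fy=4.6,interpolation=cv2.INTER_CUBIC))
for c in ['scene','top']:
  im,d=read_camera(c);P=cloud(camera_info(c),d);m=(P[...,0]>.38)&(P[...,0]<.62)&(P[...,1]>-.1)&(P[...,1]<.05); print(c,np.median(P[m][:,2]))
E
```

```text
(150, 100) [0.4147 0.4247 0.0007] [162 117  67]
(330, 60) [0.5482 0.4634 0.0006] [165 115  64]
(252, 110) [0.493  0.4207 0.0433] [148 151 158]
(252, 200) [0.4975 0.3634 0.0441] [149 152 159]
(250, 215) [0.497  0.3531 0.0449] [151 155 161]
(330, 180) [5.614e-01 3.731e-01 4.000e-04] [169 120  59]
(155, 255) [0.4685 0.3745 0.149 ] [44 45 50]
(252, 253) [0.4958 0.3739 0.1424] [76 78 78]
(225, 270) [0.4858 0.3454 0.1045] [44 45 43]
(280, 270) [0.5113 0.3473 0.1045] [31 30 29]
(222, 285) [0.4847 0.3372 0.1043] [44 47 45]
(282, 285) [0.5115 0.3452 0.1136] [6 4 6]
(225, 245) [0.4874 0.3757 0.1418] [49 52 50]
[-6.80215016e+01 -1.90006631e+02  3.95788535e-02] [0.49212653 0.41145162 0.21757339]
scene 0.0008779633579179806
top -0.0008183230752465097
```

View pics/w3c.png

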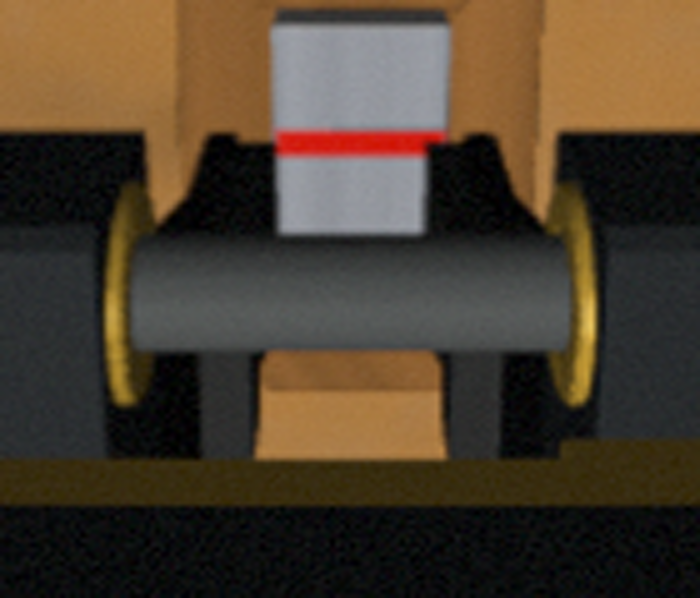

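The scene camera shows the fingertips at about z 0.060, 44 mm higher than the reported TCP implies. The jaws closed to 18 mm in the air above the block. I'll reopen, go down part way and measure again.

Call:
{"api": "move_arm", "payload": {"moves": [[0,-5,0,0,0,0],[0,-5,0,0,0,0],[0,-5,0,0,0,0],[0,-5,0,0,0,0],[0,-5,0,0,0,0],[0,-5,0,0,0,0],[0,-5,0,0,0,0],[0,-5,0,0,0,0],[0,-5,0,0,0,0]], "claw": 50}}

```text
time_s: 6.83
tool_pos: [0.4972, 0.3436, 0.0326]
tool_rot: [-90.0, -0.0, -85.6]
force: [0.7, 0.3, -0.3]
grip_width: 0.05
```

Call:
{"api": "move_arm", "payload": {"moves": [[0,5,0,0,0,0],[0,10,0,0,0,0],[0,15,0,0,0,0],[0,20,0,0,0,0],[0,20,0,0,0,0],[0,20,0,0,0,0]]}}

```text
time_s: 7.33
tool_pos: [0.4969, 0.3434, 0.012]
tool_rot: [-90.1, -0.0, -85.6]
force: [1.0, -0.5, 0.4]
grip_width: 0.0502
```

```bash
cat >> h.py <<'E'
def scn(name,u0,v0,w,h,s,marks=()):
    im,d=read_camera('scene');ci=camera_info('scene')
    big=cv2.resize(im[v0:v0+h,u0:u0+w],None,fx=s,fy=s,interpolation=cv2.INTER_CUBIC)
    for X in marks:
        u=(proj(ci,X)[0]-[u0,v0])*s+s/2;cv2.circle(big,tuple(int(a) for a in u),5,(0,255,255),1)
    save(name,big);return im,d,cloud(ci,d)
E
python3 - <<'E'
from h import *
im,d,P=scn('s3',170,120,160,110,5)
print(pose()[0],pose()[2]['grip_width'],pose()[2]['force'])
np.savez('s3.npz',P=P,im=im)
E
```

```text
[0.49713117 0.34361343 0.01234862] 0.050039591615549085 [ 0.62371723  0.36987744 -0.95934632]
```

View pics/s3.png

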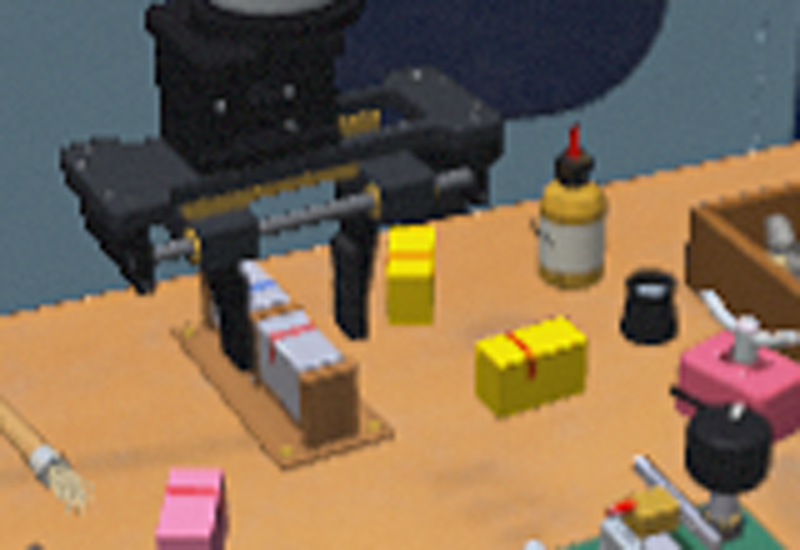

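```bash
python3 - <<'E'
from h import *
z=np.load('s3.npz');P=z['P'];im=z['im']
dark=im.max(-1)<60
for nm,x0,x1 in [('L',.44,.497),('R',.505,.56)]:
    m=dark&(P[...,0]>x0)&(P[...,0]<x1)&(P[...,1]>.30)&(P[...,1]<.39)&(P[...,2]>.005)&(P[...,2]<.12)
    q=P[m];i=np.argsort(q[:,2])[:12];print(nm,len(q));print(q[i].round(4))
E
```

```text
L 153
[[0.4694 0.3327 0.0417]
 [0.4714 0.3312 0.042 ]
 [0.4663 0.3306 0.0437]
 [0.4719 0.3322 0.0441]
 [0.4644 0.3392 0.0449]
 [0.4636 0.3442 0.045 ]
 [0.465  0.3338 0.045 ]
 [0.4688 0.33   0.0462]
 [0.4658 0.3356 0.0465]
 [0.4647 0.3398 0.0472]
 [0.4718 0.3314 0.0474]
 [0.4659 0.3285 0.0478]]
R 196
[[0.5269 0.3369 0.0412]
 [0.5281 0.3398 0.0421]
 [0.5229 0.3462 0.0427]
 [0.5232 0.3404 0.043 ]
 [0.5235 0.3346 0.0433]
 [0.5293 0.336  0.0439]
 [0.5214 0.349  0.0444]
 [0.5223 0.3511 0.0458]
 [0.5232 0.3401 0.046 ]
 [0.5225 0.3449 0.0463]
 [0.5234 0.334  0.0465]
 [0.5291 0.3352 0.0472]]
```

Remeasured: tip z is reported TCP z plus 29 mm, so the real tool is about 40 mm shorter than stated. I'll use that and confirm it by contact and camera.

Call:
{"api": "move_arm", "payload": {"moves": [[0,6,1,0,0,0],[0,12,1,0,0,0],[0,17,1,0,0,0],[0,21,1,0,0,0],[0,23,1,0,0,0],[0,23,1,0,0,0]]}}

```text
time_s: 7.88
tool_pos: [0.4978, 0.3434, -0.0112]
tool_rot: [-90.1, -0.0, -85.6]
force: [-0.9, -0.5, 0.6]
grip_width: 0.0501
```

Call:
{"api": "move_arm", "payload": {"moves": [[0,0,0,0,0,0],[0,0,0,0,0,0],[0,0,0,0,0,0],[0,0,0,0,0,0],[0,0,0,0,0,0],[0,0,0,0,0,0],[0,0,0,0,0,0],[0,0,0,0,0,0],[0,0,0,0,0,0]], "claw": 18, "newtons": 30}}

```text
time_s: 8.63
tool_pos: [0.4985, 0.3437, -0.0102]
tool_rot: [-90.0, -0.0, -85.6]
force: [0.3, -0.4, 0.7]
grip_width: 0.0238
```

```bash
python3 - <<'E'
from h import *
im,d,P=scn('s4',170,120,160,110,5)
togo([.43,.13,.1],-85.8)
dark=im.max(-1)<60
for nm,x0,x1 in [('L',.44,.497),('R',.505,.56)]:
    m=dark&(P[...,0]>x0)&(P[...,0]<x1)&(P[...,1]>.30)&(P[...,1]<.39)&(P[...,2]>.005)&(P[...,2]<.12)
    q=P[m];i=np.argsort(q[:,2])[:4];print(nm,len(q));print(q[i].round(4))
E
```

```text
t 8.68 at [ 0.4985  0.3437 -0.0102] [-89.98  -0.   -85.63] grip 24.0 F [-0.2  0.7  0.1]
to [0.43, 0.13, 0.1] -85.8 :  [207.9, -110.2, -84.5] [-0.02, 0.17, 0.0]
L 228
[[0.4861 0.3337 0.0196]
 [0.4867 0.335  0.0215]
 [0.4791 0.3424 0.0221]
 [0.4783 0.3471 0.0224]]
R 202
[[0.5182 0.3346 0.039 ]
 [0.5182 0.3344 0.0419]
 [0.5158 0.3347 0.0424]
 [0.5184 0.3346 0.0446]]
```

View pics/s4.png

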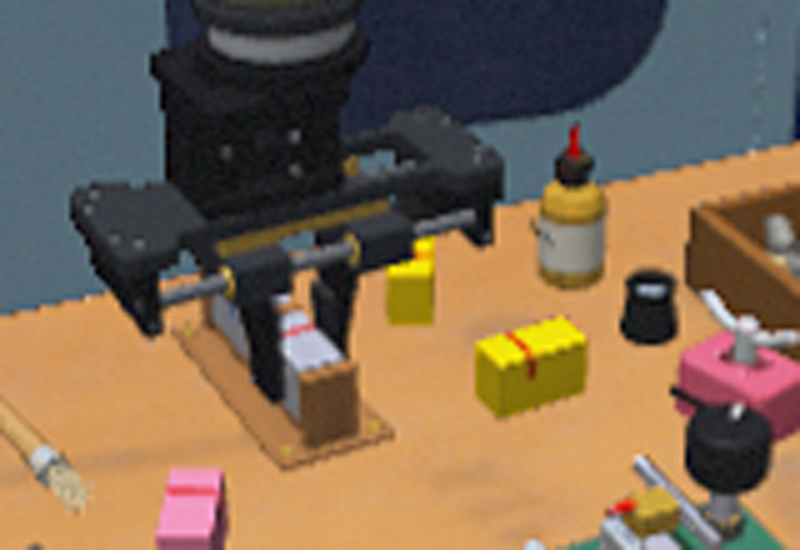

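Call:
{"api": "move_arm", "payload": {"moves": [[0,-6,0,0,0,0],[0,-15,0,0,0,0],[0,-30,0,0,0,0],[0,-50,0,0,0,0],[0,-70,0,0,0,0],[0,-85,0,0,0,0],[0,-90,0,0,0,0],[0,-90,0,0,0,0],[0,-90,0,0,0,0]]}}

```text
time_s: 9.43
tool_pos: [0.4982, 0.3433, 0.0794]
tool_rot: [-90.0, -0.0, -85.6]
force: [0.4, -0.1, -4.0]
grip_width: 0.0239
```

```bash
python3 - <<'E'
from h import *
ci,im,d,P=wpic('w4')
im,d,P=scn('s5',170,120,160,110,5)
togo([.435,.13,.08],-88.7)
E
```

```text
drift mm [-0.08  0.12 -0.07]
t 9.63 at [0.4976 0.3431 0.0783] [-9.012e+01 -6.000e-02 -8.562e+01] grip 23.7 F [-0.2  0.1 -3. ]
to [0.435, 0.13, 0.08] -88.7 :  [207.7, -1.3, -78.6] [0.12, 3.08, 0.06]
```

View pics/s5.png

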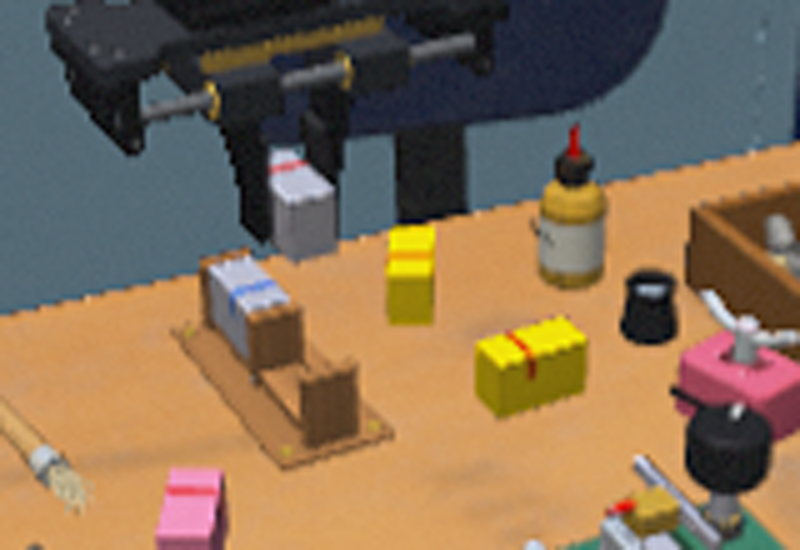

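The block is held level and the blue block is still in the rack. Next I move above the free bench area.

Call:
{"api": "move_arm", "payload": {"moves": [[25,-1,-10,0,0.5,0],[55,-1,-21,0,1,0],[85,-1,-32,0,1.5,0],[115,-1,-43,0,2,0],[145,-1,-55,0,2.5,0],[175,-1,-66,0,3,0],[195,-1,-74,0,3.1,0],[208,-1,-79,0,3.1,0],[208,-1,-79,0,3.1,0],[208,-1,-79,0,3.1,0],[208,-1,-79,0,3.1,0]]}}

```text
time_s: 10.55
tool_pos: [0.4355, 0.1315, 0.0806]
tool_rot: [-90.0, 0.0, -88.7]
force: [-0.8, 0.4, -2.4]
grip_width: 0.0235
```

```bash
python3 - <<'E'
from h import *
togo([.435,.13,-.015],-88.7)
E
```

```text
t 10.55 at [0.4355 0.1315 0.0806] [-8.999e+01  5.000e-02 -8.866e+01] grip 23.5 F [-0.8  0.4 -2.4]
to [0.435, 0.13, -0.015] -88.7 :  [1.5, 95.6, -0.6] [-0.01, 0.04, -0.05]
```

Call:
{"api": "move_arm", "payload": {"moves": [[1,20,0,0,0,0],[1,40,0,0,0,0],[1,60,0,0,0,0],[1,75,0,0,0,0],[1,86,0,0,0,0],[1,92,0,0,0,0],[1,95,0,0,0,0],[1,95,0,0,0,0],[1,95,0,0,0,0]]}}

```text
time_s: 11.3
tool_pos: [0.4361, 0.1298, -0.0138]
tool_rot: [-89.9, 0.0, -88.7]
force: [0.5, 0.4, -3.2]
grip_width: 0.0237
```

```bash
python3 - <<'E'
from h import *
im,d,P=scn('s6',200,170,160,110,5)
togo([.435,.13,-.022],-88.7)
E
```

```text
t 11.35 at [ 0.4362  0.1297 -0.0136] [-8.992e+01  1.000e-02 -8.872e+01] grip 23.9 F [ 0.1  0.2 -3.1]
to [0.435, 0.13, -0.022] -88.7 :  [-0.4, 8.4, -1.2] [-0.08, -0.02, -0.01]
```

View pics/s6.png

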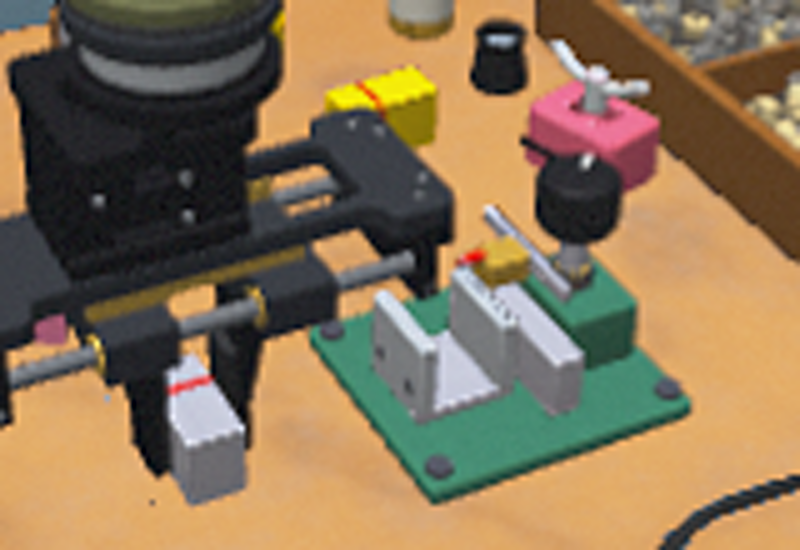

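Call:
{"api": "move_arm", "payload": {"moves": [[0,2,0,0,0,0],[0,4,0,0,0,0],[0,5.5,0,0,0,0],[0,6.5,0,0,0,0],[0,7,0,0,0,0],[0,7,0,0,0,0]]}}

```text
time_s: 11.85
tool_pos: [0.4353, 0.1292, -0.0215]
tool_rot: [-90.0, -0.0, -88.7]
force: [0.6, 0.4, -2.7]
grip_width: 0.0238
```

Call:
{"api": "move_arm", "payload": {"moves": [[0,0.5,0,0,0,0],[0,1,0,0,0,0],[0,1,0,0,0,0]]}}

```text
time_s: 12.1
tool_pos: [0.4355, 0.1293, -0.0223]
tool_rot: [-90.0, -0.0, -88.7]
force: [-0.9, -0.1, -1.4]
grip_width: 0.0236
```

Call:
{"api": "move_arm", "payload": {"moves": [[0,0.5,0,0,0,0],[0,1,0,0,0,0],[0,1,0,0,0,0],[0,1,0,0,0,0]]}}

```text
time_s: 12.43
tool_pos: [0.4355, 0.1292, -0.0223]
tool_rot: [-90.0, -0.1, -88.7]
force: [-5.3, -1.1, 11.3]
grip_width: 0.0237
```

Contact (11 N up). I back off by 0.7 mm and open gently.

Call:
{"api": "move_arm", "payload": {"moves": [[0,-0.7,0,0,0,0],[0,-0.7,0,0,0,0]]}}

```text
time_s: 12.6
tool_pos: [0.4358, 0.1294, -0.0223]
tool_rot: [-90.0, -0.0, -88.7]
force: [-2.2, -0.4, 2.6]
grip_width: 0.0237
```

Call:
{"api": "move_arm", "payload": {"moves": [[0,0,0,0,0,0],[0,0,0,0,0,0],[0,0,0,0,0,0],[0,0,0,0,0,0],[0,0,0,0,0,0],[0,0,0,0,0,0],[0,0,0,0,0,0]], "claw": 50}}

```text
time_s: 13.18
tool_pos: [0.4354, 0.1293, -0.0227]
tool_rot: [-90.0, 0.0, -88.7]
force: [0.8, -0.6, -0.1]
grip_width: 0.0495
```

Call:
{"api": "move_arm", "payload": {"moves": [[0,-20,0,0,0,0],[0,-50,0,0,0,0],[0,-85,0,0,0,0],[30,-125,0,0,0,0],[60,-165,0,0,0,0],[85,-200,0,0,0,0],[85,-200,0,0,0,0],[85,-200,0,0,0,0],[85,-200,0,0,0,0]], "claw": 85}}

```text
time_s: 13.93
tool_pos: [0.4377, 0.044, 0.1778]
tool_rot: [-89.9, -0.0, -88.8]
force: [-1.0, -0.2, -0.6]
grip_width: 0.0848
```

```bash
python3 - <<'E'
from h import *
ci,im,d,P=wpic('w5')
togo([.435,.13,.09],0)
Z=P[...,2];hsv=cv2.cvtColor(im,cv2.COLOR_RGB2HSV)
for c in ['scene']: im2,_,_=scn('s7',170,120,170,120,4.5)
E
```

```text
drift mm [-0.17  0.13 -0.25]
t 14.08 at [0.4362 0.0454 0.1758] [-9.015e+01  3.000e-02 -8.862e+01] grip 85.2 F [-0.2  0.3  0.6]
to [0.435, 0.13, 0.09] 0 :  [-84.6, 85.9, 1.1] [0.1, -88.62, -0.14]
```

View pics/w5.png

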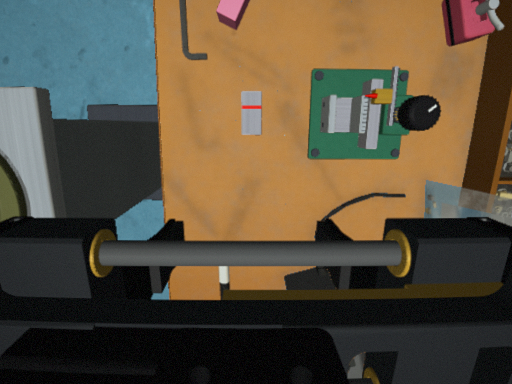

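View pics/s7.png

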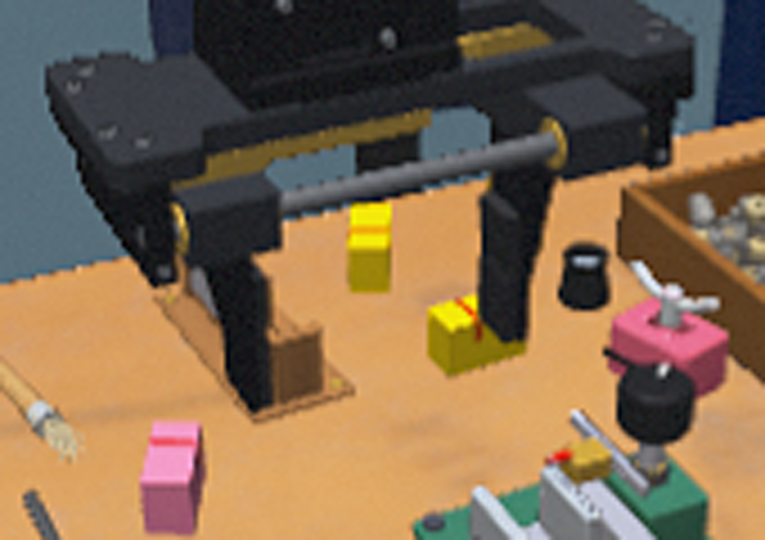

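The block stands at (251,113), line up, with the fixture in the same view. I measure both.

```bash
python3 - <<'E'
from h import *
z=np.load('w5.npz');im=z['im'];P=cloud(z,z['d']);Z=P[...,2]
hsv=cv2.cvtColor(im,cv2.COLOR_RGB2HSV);sat=hsv[...,1]
g=np.zeros(Z.shape,bool);g[80:145,230:275]=1
rect(P,g&(Z>.028)&(Z<.036),'block')
red=((hsv[...,0]<8)|(hsv[...,0]>172))&(sat>120)&g; print('line',P[red].mean(0))
g=np.zeros(Z.shape,bool);g[55:175,295:450]=1
green=(hsv[...,0]>50)&(hsv[...,0]<95)&(sat>70)&g
r=rect(P,green&(Z<.013)&(Z>.006),'base')
k=g&(Z>.091)&(Z<.105);rect(P,k,'knob')
f=g&(Z>.0435)&(Z<.0515)&(sat<60)
n,l,s,c=cv2.connectedComponentsWithStats(f.astype(np.uint8))
for i in range(1,n):
    if s[i,4]>25: rect(P,l==i,'comp%d %s'%(i,s[i]))
red=((hsv[...,0]<8)|(hsv[...,0]>172))&(sat>150)&g&(Z>.04)&(P[...,0]<.6);q=P[red];print('needle',q[q[:,0].argsort()[:6]].mean(0),q.mean(0))
nf=g&(Z>.012)&(Z<.02)&(sat<60);rect(P,nf,'floor')
for zz in ['w1','w2']: pass
E
```

```text
block 894 c [436.1 127.7] size [23.7 49.6] ang 1.0 z 0.0319
line [0.43596201 0.13426532 0.03206401]
base 4088 c [571.3 129.9] size [120.3 110.4] ang 1.37 z 0.0101
knob 963 c [605.3 130.6] size [34.3 34. ] ang 12.32 z 0.0957
comp1 [387  66  13  60 347] 347 c [597.1 150. ] size [ 9.1 63.4] ang 1.41 z 0.0488
comp6 [327  95  10  38 282] 282 c [527.8 128.5] size [ 8.5 40.8] ang 2.27 z 0.0479
comp7 [357  95  12  38 306] 306 c [564.  129.5] size [40.9  9.1] ang 89.94 z 0.0478
needle [0.56343695 0.14922923 0.05238707] [0.56965374 0.14839216 0.05449219]
floor 845 c [571.6 129.5] size [115.  103.2] ang 1.37 z 0.0157
```

```bash
python3 - <<'E'
from h import *
togo([.436,.1277,.09],1.1)
print(pose()[2]['qpos'])
E
```

```text
t 14.13 at [0.4362 0.0454 0.1759] [-9.016e+01  3.000e-02 -8.861e+01] grip 85.2 F [-0.4  1.  -0.4]
to [0.436, 0.1277, 0.09] 1.1 :  [-82.2, 85.9, 2.0] [0.1, -89.71, -0.15]
[ 35.95098145  -7.0284775  -41.5952377  111.41215475  -4.89133675
  74.06459585  -2.67871742]
```

Call:
{"api": "move_arm", "payload": {"moves": [[-20,10,0,0,-7,0],[-40,20,0,0,-14,0],[-60,30,1,0,-21,0],[-82,40,2,0,-28,0],[-82,50,2,0,-35,0],[-82,60,2,0,-42,0],[-82,70,2,0,-49,0],[-82,80,2,0,-56,0],[-82,86,2,0,-63,0],[-82,86,2,0,-70,0],[-82,86,2,0,-77,0],[-82,86,2,0,-84,0],[-82,86,2,0,-89.7,0],[-82,86,2,0,-89.7,0],[-82,86,2,0,-89.7,0],[-82,86,2,0,-89.7,0],[-82,86,2,0,-89.7,0]]}}

```text
time_s: 15.55
tool_pos: [0.4371, 0.1266, 0.091]
tool_rot: [-90.0, 0.0, 0.9]
force: [-0.4, 0.3, 0.2]
grip_width: 0.0849
```

```bash
python3 - <<'E'
from h import *
read_camera('scene')
togo([.436,.1277,-.0185],1.1)
print(pose()[2]['qpos'])
E
```

```text
t 15.6 at [0.4373 0.1265 0.0911] [-9.0e+01  2.0e-02  9.2e-01] grip 84.9 F [0.5 0.5 0.1]
to [0.436, 0.1277, -0.0185] 1.1 :  [-1.2, 109.6, 1.2] [-0.0, -0.18, -0.02]
[ 28.79786201   1.32939967 -48.14056853 115.65802565   1.09613835
  63.47917048  71.09177186]
```

Call:
{"api": "move_arm", "payload": {"moves": [[-1,25,1,0,-0.2,0],[-1,50,1,0,-0.2,0],[-1,72,1,0,-0.2,0],[-1,90,1,0,-0.2,0],[-1,102,1,0,-0.2,0],[-1,109.5,1,0,-0.2,0],[-1,109.5,1,0,-0.2,0],[-1,109.5,1,0,-0.2,0]]}}

```text
time_s: 16.27
tool_pos: [0.4368, 0.1275, -0.0179]
tool_rot: [-90.0, -0.0, 1.2]
force: [0.2, -0.6, 0.3]
grip_width: 0.0852
```

```bash
python3 - <<'E'
from h import *
im,d,P=scn('s8',190,170,160,110,5)
togo([.436,.1277,-.0185],1.1)
E
```

```text
t 16.32 at [ 0.4373  0.1276 -0.0174] [-8.999e+01 -8.000e-02  1.160e+00] grip 84.7 F [-0.1 -0.1  1.2]
to [0.436, 0.1277, -0.0185] 1.1 :  [-1.3, 1.1, 0.2] [-0.01, 0.06, 0.08]
```

View pics/s8.png

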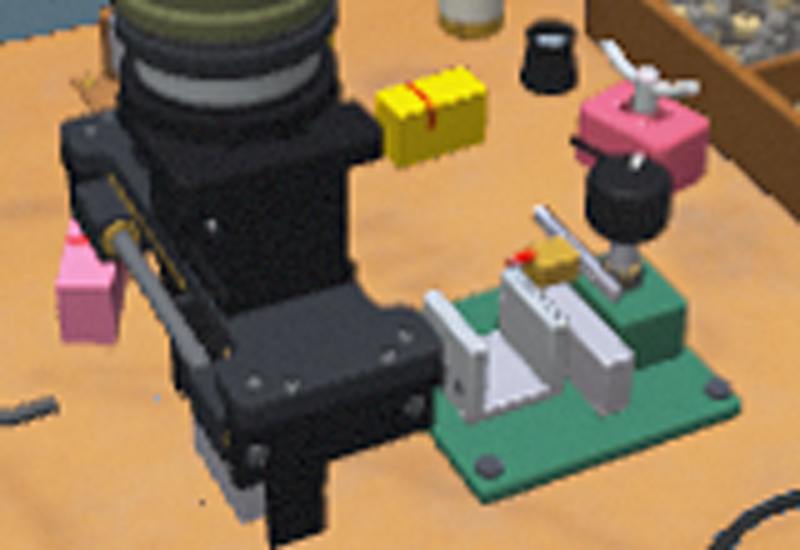

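Call:
{"api": "move_arm", "payload": {"moves": [[-1,1,0,0,0,0],[-1,1,0,0,0,0],[-1,1,0,0,0,0],[-1,1,0,0,0,0],[-1,1,0,0,0,0],[-1,1,0,0,0,0],[-1,1,0,0,0,0],[-1,1,0,0,0,0],[-1,1,0,0,0,0],[-1,1,0,0,0,0]], "claw": 44, "newtons": 30}}

```text
time_s: 17.15
tool_pos: [0.4355, 0.1274, -0.0191]
tool_rot: [-90.0, -0.0, 1.2]
force: [0.5, 0.4, 3.3]
grip_width: 0.0497
```

```bash
python3 - <<'E'
from h import *
im,d,P=scn('s9',190,170,160,110,5)
t=pose()[0]
m=(im.max(-1)<75)&(P[...,2]>.02)&(np.abs(P[...,1]-t[1])<.13)&(P[...,0]<.53)&(P[...,2]<.25)
q=P[m]-t
for a in np.arange(.03,.22,.01):
    s=q[(q[:,2]>=a)&(q[:,2]<a+.01)]
    if len(s)>5: print(round(a,2),len(s),'x',np.percentile(s[:,0],[1,99]).round(3),'y',np.percentile(s[:,1],[1,99]).round(3))
togo([.4361,.1277,.08],1.4)
E
```

```text
0.03 19 x [-0.367  0.009] y [-0.127 -0.034]
0.04 165 x [-0.37  0.01] y [-0.13  -0.023]
0.05 139 x [-0.371 -0.356] y [-0.129 -0.084]
0.06 100 x [-0.374 -0.365] y [-0.129 -0.089]
0.07 77 x [-0.376 -0.003] y [-0.129  0.032]
0.08 28 x [-0.372 -0.007] y [-0.127  0.036]
0.09 57 x [-0.378  0.03 ] y [-0.13  0.03]
0.1 296 x [-0.379  0.037] y [-0.129  0.08 ]
0.11 239 x [-0.371  0.036] y [-0.129  0.082]
0.12 352 x [-0.372  0.038] y [-0.127  0.08 ]
0.13 328 x [-0.371  0.036] y [-0.128  0.081]
0.14 962 x [-0.371  0.036] y [-0.125  0.086]
0.15 200 x [-0.026  0.022] y [-0.052  0.016]
0.16 162 x [-0.025  0.022] y [-0.052  0.011]
0.17 140 x [-0.021  0.022] y [-0.052 -0.009]
0.18 156 x [-0.036  0.025] y [-0.052 -0.01 ]
0.19 484 x [-0.037  0.035] y [-0.052  0.004]
0.2 360 x [-0.037  0.035] y [-0.051  0.016]
0.21 44 x [-0.032  0.031] y [-0.034  0.005]
t 17.2 at [ 0.4355  0.1274 -0.0191] [-9.00e+01 -1.00e-02  1.18e+00] grip 50.0 F [-0.   0.5  2.3]
to [0.4361, 0.1277, 0.08] 1.4 :  [0.6, -99.1, 0.3] [0.0, -0.22, 0.01]
```

Call:
{"api": "move_arm", "payload": {"moves": [[0,-4,0,0,0,0],[0,-12,0,0,0,0],[0,-25,0,0,0,0],[0,-42,0,0,0,0],[0,-60,0,0,0,0],[0,-72,0,0,0,0],[15,-72,0,0,0,0],[35,-72,1,0,0,0],[60,-72,1,0,-0.2,0],[85,-72,1,0,-0.2,0],[102,-72,1,0,-0.2,0],[109,-72,1,0,-0.2,0],[109,-72,1,0,-0.2,0],[109,-72,1,0,-0.2,0],[109,-72,1,0,-0.2,0],[109,-72,1,0,-0.2,0]]}}

```text
time_s: 18.53
tool_pos: [0.5431, 0.1305, 0.0528]
tool_rot: [-90.1, 0.0, 1.4]
force: [0.1, -0.1, -3.0]
grip_width: 0.0497
```

```bash
python3 - <<'E'
from h import *
wpic('w6')
im,d,P=scn('s10',190,130,180,130,4.4)
togo([.5449,.1289,.02],1.4)
E
```

```text
drift mm [ 0.22 -0.06  0.03]
t 18.73 at [0.5441 0.1304 0.053 ] [-9.004e+01 -1.000e-02  1.380e+00] grip 49.3 F [-0.4 -0.6 -2.3]
to [0.5449, 0.1289, 0.02] 1.4 :  [0.8, 33.0, -1.5] [0.04, -0.02, 0.01]
```

View pics/w6.png

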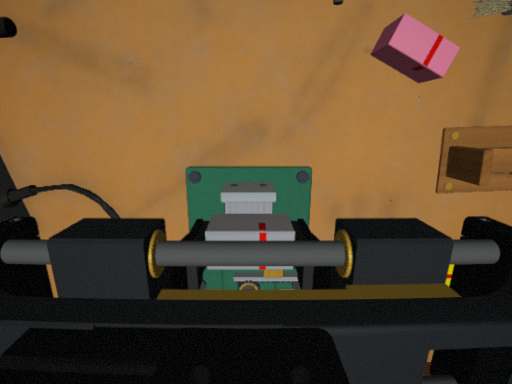

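View pics/s10.png

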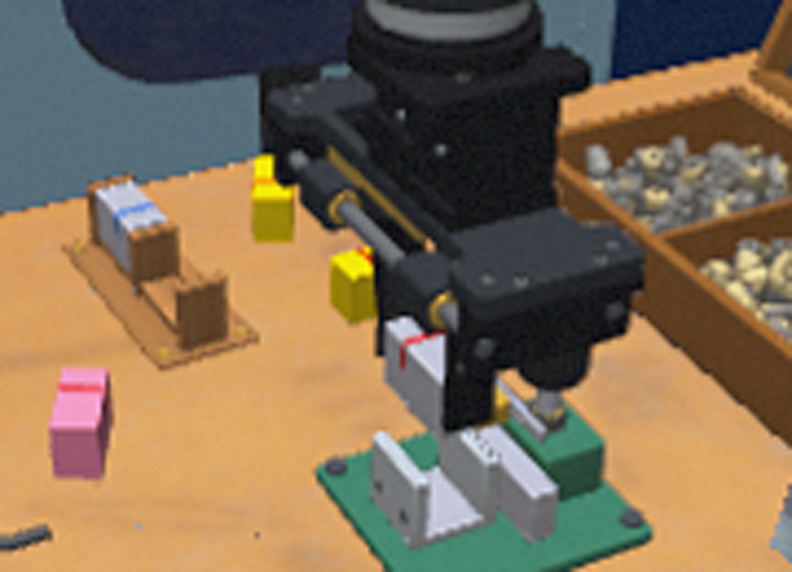

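```bash
python3 - <<'E'
from h import *
z=np.load('w6.npz');im=z['im'];P=cloud(z,z['d']);Z=P[...,2]
hsv=cv2.cvtColor(im,cv2.COLOR_RGB2HSV);sat=hsv[...,1]
save('w6c',cv2.resize(im[155:285,175:325],None,fx=5,fy=4.6,interpolation=cv2.INTER_CUBIC))
g=np.zeros(Z.shape,bool);g[205:243,200:300]=1
b=g&(Z>.095)&(Z<.112)&((sat<60)|(hsv[...,0]<8)|(hsv[...,0]>172))&(im.max(-1)>100)
rect(P,b,'blocktop vis'); q=P[b];print(np.percentile(q[:,0],[.5,1,3]),np.percentile(q[:,1],[.5,99.5]))
# front face edges per column
g=np.zeros(Z.shape,bool);g[160:215,205:300]=1
f=g&(Z>.042)&(Z<.053)&(sat<60)
rect(P,f,'frontfence');q=P[f];print(np.percentile(q[:,0],[1,99]),np.percentile(q[:,1],[1,99]))
green=(hsv[...,0]>50)&(hsv[...,0]<95)&(sat>70)&(Z<.013)&(Z>.006);green[215:]=0;q=P[green];print('base x',np.percentile(q[:,0],[.5,1]),'y',np.percentile(q[:,1],[.5,99.5]))
E
```

```text
blocktop vis 868 c [534.6 129.9] size [ 6.2 49.6] ang 1.71 z 0.1039
[0.53146093 0.53160925 0.53191525] [0.10527721 0.15455937]
frontfence 655 c [528.  128.2] size [ 8.  41.3] ang 1.28 z 0.0479
[0.52380968 0.53214242] [0.10829682 0.148552  ]
base x [0.40322956 0.51010036] y [-0.06825183  0.18321193]
```

View pics/w6c.png

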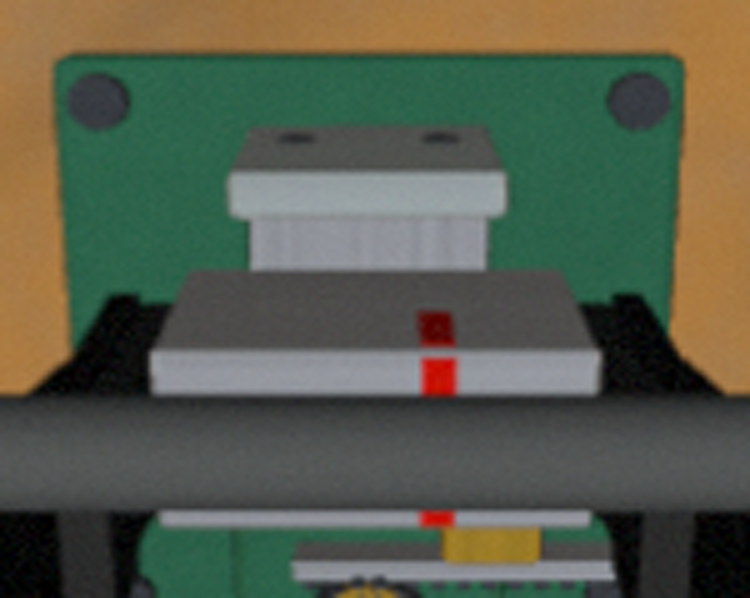

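Call:
{"api": "move_arm", "payload": {"moves": [[1.5,6,-1,0,0,0],[1.5,12,-1,0,0,0],[1.5,17,-1,0,0,0],[1.5,19,-1,0,0,0],[1.5,19,-1,0,0,0],[1.5,19,-1,0,0,0]]}}

```text
time_s: 19.23
tool_pos: [0.5457, 0.1296, 0.0335]
tool_rot: [-90.0, 0.0, 1.4]
force: [0.3, 0.2, -2.4]
grip_width: 0.0495
```

```bash
python3 - <<'E'
from h import *
ci,im,d,P=wpic('w7')
hsv=cv2.cvtColor(im,cv2.COLOR_RGB2HSV);sat=hsv[...,1];Z=P[...,2]
save('w7c',cv2.resize(im[155:285,175:325],None,fx=5,fy=4.6,interpolation=cv2.INTER_CUBIC))
g=np.zeros(Z.shape,bool);g[195:243,200:300]=1
b=g&(Z>.076)&(Z<.093)&((sat<60)|(hsv[...,0]<8)|(hsv[...,0]>172))&(im.max(-1)>100)
rect(P,b,'blocktop vis')
g=np.zeros(Z.shape,bool);g[130:215,205:300]=1
f=g&(Z>.044)&(Z<.052)&(sat<60)&(im.max(-1)>110);f&=P[...,0]<.535
rect(P,f,'frontfence')
togo([.5449,.1289,.02],1.4)
im,d,P=scn('s11',230,170,120,100,6)
E
```

```text
drift mm [ 0.04 -0.06  0.09]
blocktop vis 864 c [537.2 129.2] size [ 6.2 49.5] ang 1.84 z 0.085
frontfence 680 c [527.9 128.2] size [ 7.7 41.5] ang 1.84 z 0.0479
t 19.38 at [0.5461 0.1297 0.034 ] [-9.00e+01 -2.00e-02  1.38e+00] grip 49.9 F [ 0.2 -0.3 -2.9]
to [0.5449, 0.1289, 0.02] 1.4 :  [-1.3, 14.0, -0.7] [-0.0, -0.02, 0.02]
```

View pics/w7c.png

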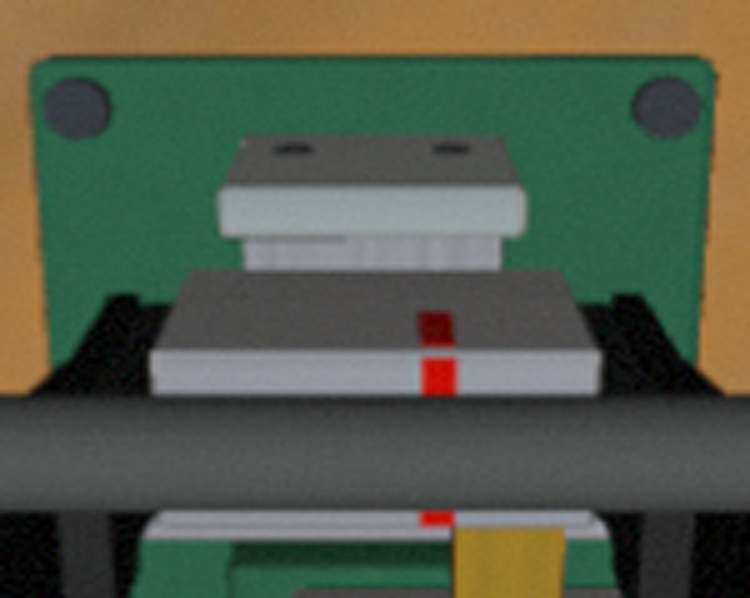

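View pics/s11.png

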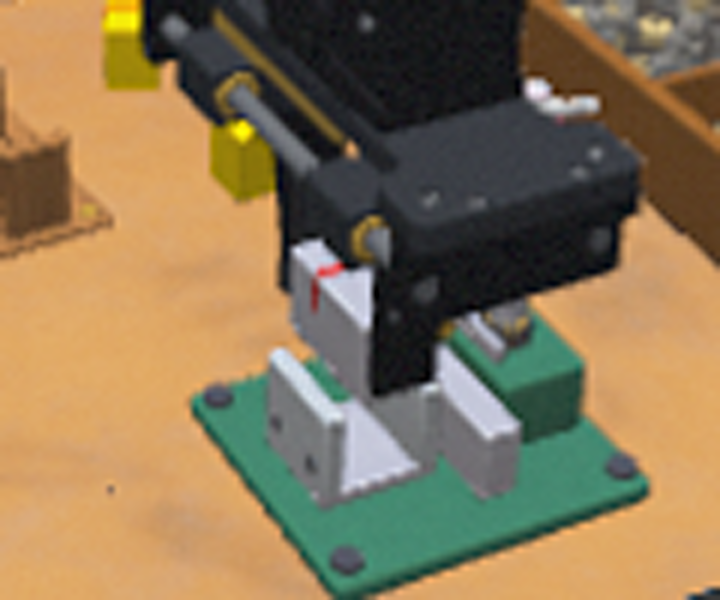

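Call:
{"api": "move_arm", "payload": {"moves": [[0,3,0,0,0,0],[0,6,0,0,0,0],[0,8,0,0,0,0],[0,10,0,0,0,0],[0,10,0,0,0,0]]}}

```text
time_s: 19.85
tool_pos: [0.5454, 0.1294, 0.0232]
tool_rot: [-90.0, 0.1, 1.4]
force: [-0.6, 0.4, -2.8]
grip_width: 0.0498
```

```bash
python3 - <<'E'
from h import *
ci,im,d,P=wpic('w8')
hsv=cv2.cvtColor(im,cv2.COLOR_RGB2HSV);sat=hsv[...,1];Z=P[...,2]
save('w8c',cv2.resize(im[135:285,175:325],None,fx=5,fy=4,interpolation=cv2.INTER_CUBIC))
g=np.zeros(Z.shape,bool);g[195:243,200:300]=1
b=g&(Z>.067)&(Z<.082)&((sat<60)|(hsv[...,0]<8)|(hsv[...,0]>172))&(im.max(-1)>100)
rect(P,b,'blocktop vis')
g=np.zeros(Z.shape,bool);g[130:215,205:300]=1
f=g&(Z>.044)&(Z<.052)&(sat<60)&(im.max(-1)>110);f&=P[...,0]<.535
rect(P,f,'frontfence')
togo([.546,.1293,.02],1.4)
im,d,P=scn('s12',230,170,120,100,6)
E
```

```text
drift mm [0.13 0.08 0.15]
blocktop vis 864 c [537.1 129. ] size [ 6.3 49.5] ang 1.99 z 0.0746
frontfence 772 c [527.9 128.4] size [ 8.  41.2] ang 1.29 z 0.048
t 20.0 at [0.546  0.1296 0.0238] [-90.    -0.     1.38] grip 49.6 F [ 0.  -0.3 -3.1]
to [0.546, 0.1293, 0.02] 1.4 :  [0.0, 3.8, -0.3] [0.0, -0.02, 0.0]
```

View pics/w8c.png

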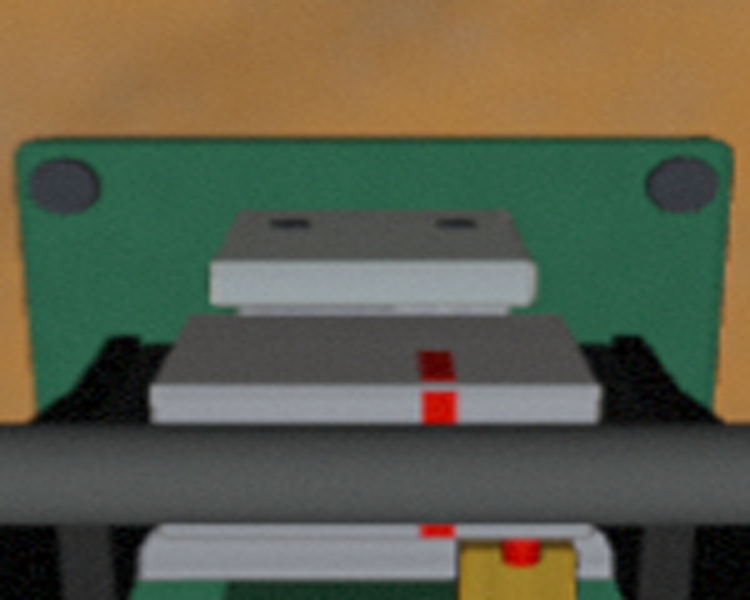

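View pics/s12.png

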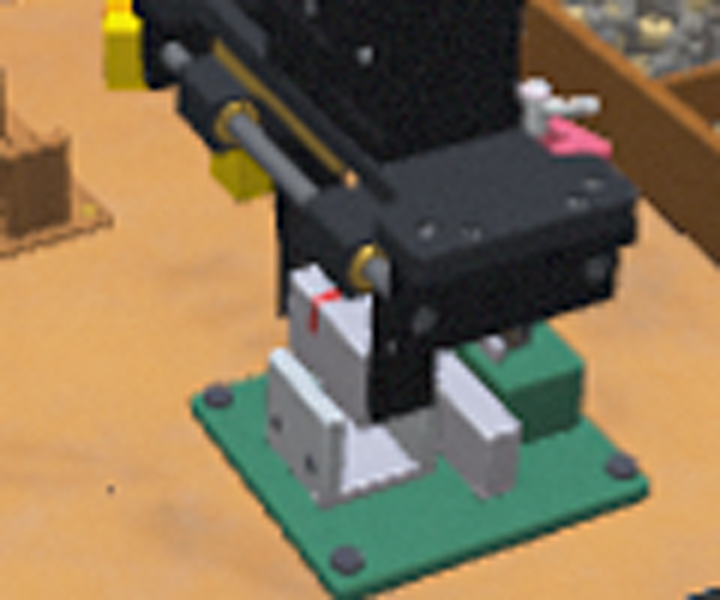

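Call:
{"api": "move_arm", "payload": {"moves": [[0,3,0,0,0,0],[0,6,0,0,0,0],[0,9,0,0,0,0],[0,12,0,0,0,0],[0,15,0,0,0,0],[0,18,0,0,0,0],[0,20,0,0,0,0],[0,20,0,0,0,0]]}}

```text
time_s: 20.72
tool_pos: [0.5455, 0.1295, 0.0032]
tool_rot: [-90.0, 0.1, 1.4]
force: [0.4, 0.6, -4.0]
grip_width: 0.0497
```

Call:
{"api": "move_arm", "payload": {"moves": [[0,1.5,0,0,0,0],[0,3,0,0,0,0],[0,4.5,0,0,0,0],[0,5,0,0,0,0],[0,5,0,0,0,0]]}}

```text
time_s: 21.13
tool_pos: [0.5458, 0.1295, -0.0013]
tool_rot: [-90.0, 0.0, 1.4]
force: [-0.0, 0.6, -3.0]
grip_width: 0.0497
```

Call:
{"api": "move_arm", "payload": {"moves": [[0,0.5,0,0,0,0],[0,1,0,0,0,0],[0,1,0,0,0,0]]}}

```text
time_s: 21.38
tool_pos: [0.5459, 0.1295, -0.0022]
tool_rot: [-90.0, 0.0, 1.4]
force: [-0.6, 0.3, -3.5]
grip_width: 0.0499
```

Call:
{"api": "move_arm", "payload": {"moves": [[0,0.4,0,0,0,0],[0,0.8,0,0,0,0],[0,0.8,0,0,0,0]]}}

```text
time_s: 21.63
tool_pos: [0.546, 0.1295, -0.003]
tool_rot: [-90.0, -0.0, 1.4]
force: [0.8, -0.4, -2.5]
grip_width: 0.0498
```

Call:
{"api": "move_arm", "payload": {"moves": [[0,0.4,0,0,0,0],[0,0.7,0,0,0,0],[0,0.7,0,0,0,0]]}}

```text
time_s: 21.88
tool_pos: [0.546, 0.1295, -0.003]
tool_rot: [-90.0, -0.0, 1.4]
force: [-3.4, -1.9, 5.7]
grip_width: 0.05
```

Call:
{"api": "move_arm", "payload": {"moves": [[0,-0.5,0,0,0,0],[0,-0.5,0,0,0,0]]}}

```text
time_s: 22.05
tool_pos: [0.546, 0.1296, -0.003]
tool_rot: [-90.0, -0.0, 1.4]
force: [-1.0, -0.8, 3.0]
grip_width: 0.0497
```

Call:
{"api": "move_arm", "payload": {"moves": [[0,0,0,0,0,0],[0,0,0,0,0,0],[0,0,0,0,0,0],[0,0,0,0,0,0],[0,0,0,0,0,0],[0,0,0,0,0,0],[0,0,0,0,0,0]], "claw": 66}}

```text
time_s: 22.63
tool_pos: [0.546, 0.1296, -0.0032]
tool_rot: [-90.0, -0.0, 1.4]
force: [-0.2, 0.4, 0.6]
grip_width: 0.0657
```

Call:
{"api": "move_arm", "payload": {"moves": [[0,-10,0,0,0,0],[0,-30,0,0,0,0],[0,-60,0,0,0,0],[0,-100,0,0,0,0],[0,-140,0,0,0,0],[0,-150,0,0,0,0],[0,-150,0,0,0,0],[0,-150,0,0,0,0]]}}

```text
time_s: 23.3
tool_pos: [0.5462, 0.1295, 0.1476]
tool_rot: [-90.0, -0.1, 1.4]
force: [0.3, -0.3, -0.9]
grip_width: 0.0659
```

```bash
python3 - <<'E'
from h import *
wpic('w9')
im,d,P=scn('s13',230,170,120,100,6)
togo([.546,.045,.17],-88.6)
print(pose()[2]['qpos'])
E
```

```text
drift mm [-0.16 -0.02 -0.31]
t 23.5 at [0.5447 0.1292 0.1451] [-90.01   0.18   1.38] grip 66.0 F [-0.1  0.7 -0.3]
to [0.546, 0.045, 0.17] -88.6 :  [-0.8, -24.9, -84.2] [0.15, 89.98, -0.13]
[ 25.4169527   14.44454819 -47.49766436  98.49104365  11.09057007
  72.13230765  66.73961117]
```

View pics/s13.png

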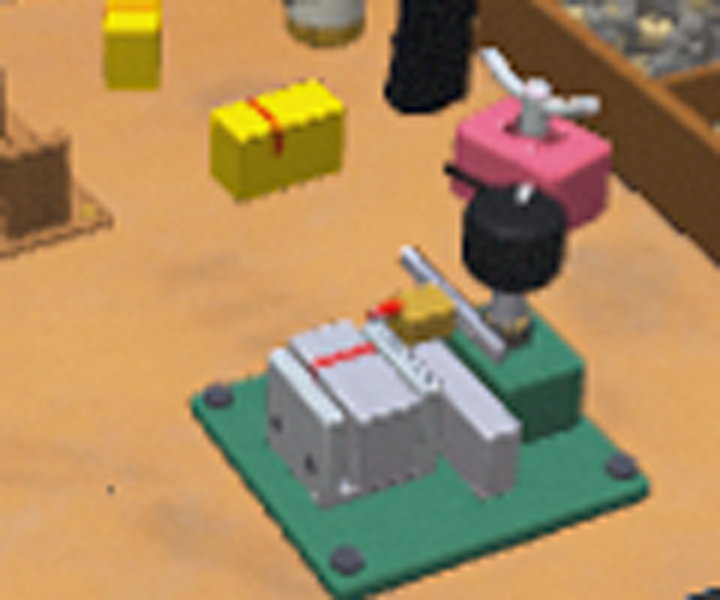

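View pics/w9.png

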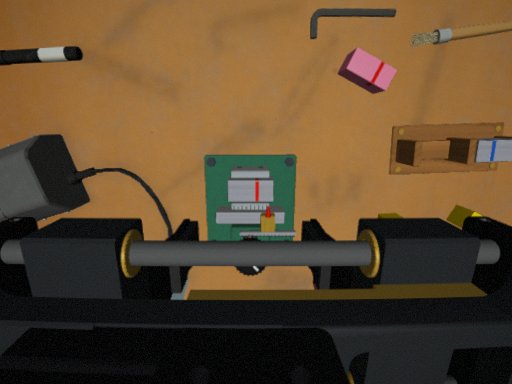

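```bash
cat >> h.py <<'E'
def linetip(name,uv,yaw=1.4):
    z=np.load(name+'.npz');im=z['im'];P=cloud(z,z['d']);Z=P[...,2]
    hsv=cv2.cvtColor(im,cv2.COLOR_RGB2HSV);sat=hsv[...,1]
    F=(P-np.array([.5455,.1292,0]))@Ro.from_euler('z',yaw,degrees=True).as_matrix()*1000
    u0,v0,u1,v1=uv;g=np.zeros(Z.shape,bool);g[v0:v1,u0:u1]=1
    red=((hsv[...,0]<8)|(hsv[...,0]>172))&(sat>120)&g
    l=red&(np.abs(F[...,0])<13)&(F[...,2]>42)&(F[...,2]<53);n=red&(F[...,0]>13)&(F[...,0]<32)&(F[...,2]>42)
    b=g&(np.abs(F[...,0])<13)&(F[...,2]>43)&(F[...,2]<53)&(im.max(-1)>90)
    print('line',F[l].mean(0).round(2),l.sum());q=F[n];print('needle',len(q),q.mean(0).round(2) if len(q) else '', q[q[:,0].argsort()[:6]].mean(0).round(2) if len(q) else '')
    print('block ext x',np.percentile(F[b][:,0],[1,99]).round(1),'y',np.percentile(F[b][:,1],[.5,99.5]).round(1),'z',np.median(F[b][:,2]).round(1))
    save(name+'z',cv2.resize(im[v0:v1,u0:u1],None,fx=6,fy=6,interpolation=cv2.INTER_CUBIC))
E
python3 - <<'E'
from h import *
linetip('w9',(200,150,300,235))
z=np.load('w9.npz');P=cloud(z,z['d']);print(P[258,248],P[248,246])
E
```

```text
line [ 1.14  7.03 48.33] 78
needle 39 [23.67 19.38 53.16] [18.59 19.24 52.82]
block ext x [-10.6  12.7] y [-24.3  24.2] z 48.1
[0.51640116 0.12762756 0.26026066] [0.51343725 0.12694348 0.25949404]
```

View pics/w9z.png

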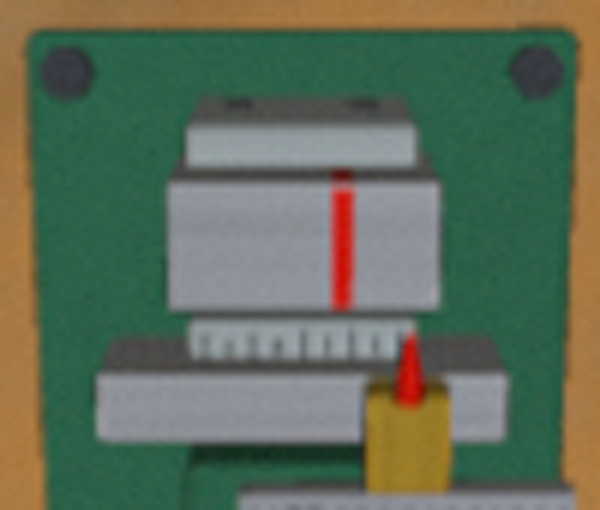

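```bash
python3 - <<'E'
from h import *
togo([.6055,.1306,.11],-44)
E
```

```text
t 23.5 at [0.5447 0.1292 0.1451] [-90.01   0.18   1.38] grip 66.0 F [-0.1  0.7 -0.3]
to [0.6055, 0.1306, 0.11] -44 :  [60.9, 34.9, -0.0] [0.09, 45.38, -0.17]
```

Call:
{"api": "move_arm", "payload": {"moves": [[20,0,0,0,7,0],[40,0,0,0,14,0],[61,0,0,0,21,0],[61,10,0,0,28,0],[61,20,0,0,35,0],[61,30,0,0,42,0],[61,35,0,0,45.4,0],[61,35,0,0,45.4,0],[61,35,0,0,45.4,0],[61,35,0,0,45.4,0]], "claw": 60}}

```text
time_s: 24.33
tool_pos: [0.6068, 0.1312, 0.1115]
tool_rot: [-90.0, 0.0, -43.9]
force: [-0.0, 0.3, -0.4]
grip_width: 0.0597
```

```bash
python3 - <<'E'
from h import *
im,d,P=scn('s14',230,130,120,100,6)
togo([.6055,.1306,.0435],-44)
print(pose()[2]['qpos'])
E
```

```text
t 24.38 at [0.607  0.1312 0.1119] [-89.99   0.   -43.94] grip 60.0 F [0.2 0.6 0.9]
to [0.6055, 0.1306, 0.0435] -44 :  [-0.7, 68.4, -1.5] [-0.01, 0.06, -0.0]
[ 15.78713852  22.08999168 -37.98838277  92.41892642  14.21605157
  70.40793381  21.10013706]
```

View pics/s14.png

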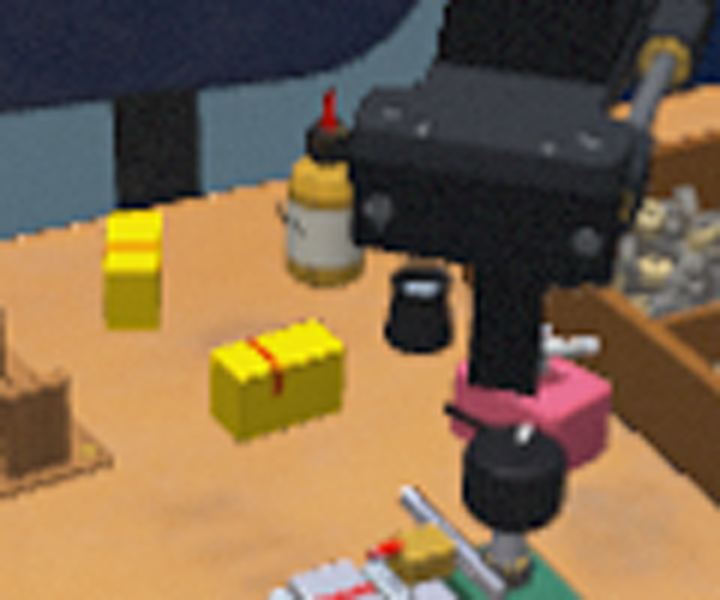

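Call:
{"api": "move_arm", "payload": {"moves": [[-0.7,20,-1.5,0,0,0],[-0.7,40,-1.5,0,0,0],[-0.7,55,-1.5,0,0,0],[-0.7,65,-1.5,0,0,0],[-0.7,68,-1.5,0,0,0],[-0.7,68,-1.5,0,0,0],[-0.7,68,-1.5,0,0,0]]}}

```text
time_s: 24.97
tool_pos: [0.606, 0.1307, 0.0447]
tool_rot: [-89.9, -0.0, -44.0]
force: [0.4, 0.2, -0.1]
grip_width: 0.0597
```

Call:
{"api": "move_arm", "payload": {"moves": [[0,0,0,0,0,0],[0,0,0,0,0,0],[0,0,0,0,0,0],[0,0,0,0,0,0],[0,0,0,0,0,0],[0,0,0,0,0,0],[0,0,0,0,0,0]], "claw": 26, "newtons": 20}}

```text
time_s: 25.55
tool_pos: [0.6058, 0.1307, 0.0441]
tool_rot: [-89.9, -0.0, -44.0]
force: [0.4, 0.4, 1.0]
grip_width: 0.0321
```

```bash
python3 - <<'E'
from h import *
im,d,P=scn('s15',230,130,120,100,6)
togo([.6055,.1306,.0435],-44)
E
```

```text
t 25.6 at [0.6058 0.1307 0.0441] [-8.995e+01 -3.000e-02 -4.402e+01] grip 31.7 F [0.9 0.7 0.2]
to [0.6055, 0.1306, 0.0435] -44 :  [-0.1, 0.6, -0.3] [-0.05, -0.02, 0.03]
```

View pics/s15.png

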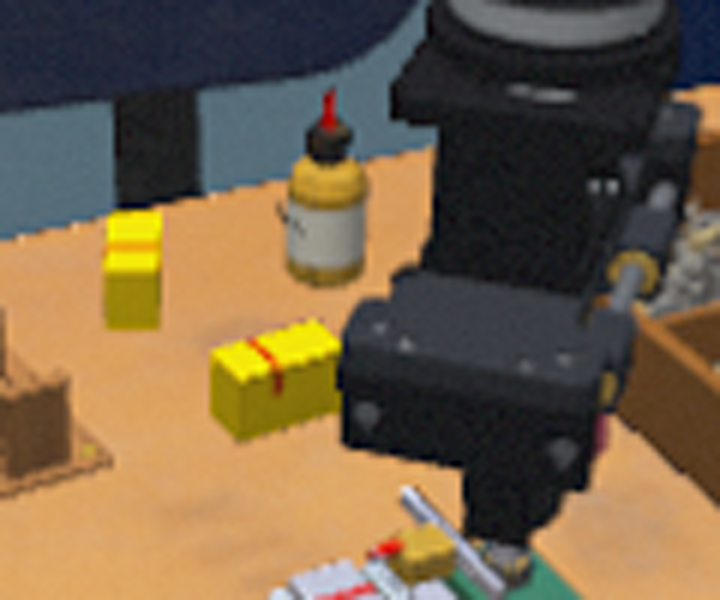

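Call:
{"api": "move_arm", "payload": {"moves": [[0,0,0,0,-4,0],[0,0,0,0,-8,0],[0,0,0,0,-12,0],[0,0,0,0,-16,0],[0,0,0,0,-20,0],[0,0,0,0,-24,0],[0,0,0,0,-28,0],[0,0,0,0,-32,0],[0,0,0,0,-36,0],[0,0,0,0,-40,0],[0,0,0,0,-40,0],[0,0,0,0,-40,0]]}}

```text
time_s: 26.6
tool_pos: [0.6058, 0.1307, 0.0441]
tool_rot: [-90.0, -0.0, -4.1]
force: [0.9, 1.6, 1.0]
grip_width: 0.0321
```

```bash
python3 - <<'E'
from h import *
im,d,P=scn('s16',230,170,120,100,6)
F=(P-np.array([.5455,.1292,0]))@Ro.from_euler('z',1.4,degrees=True).as_matrix()*1000
hsv=cv2.cvtColor(im,cv2.COLOR_RGB2HSV)
red=((hsv[...,0]<8)|(hsv[...,0]>172))&(hsv[...,1]>120)
l=red&(np.abs(F[...,0])<15)&(np.abs(F[...,1])<24)&(F[...,2]>42)&(F[...,2]<56);n=red&(F[...,0]>13)&(F[...,0]<36)&(F[...,2]>44)&(abs(F[...,1])<30)
print(F[l].mean(0),l.sum(),F[n].mean(0),n.sum())
togo([.6055,.1306,.0435],43.4)
E
```

```text
[ 1.55630947  6.17553234 49.69266631] 12 [23.44245886 11.89946636 54.05437617] 8
t 26.65 at [0.6058 0.1307 0.0441] [-8.997e+01 -5.000e-02 -4.120e+00] grip 32.5 F [2.4 2.1 1.1]
to [0.6055, 0.1306, 0.0435] 43.4 :  [-0.3, 0.6, -0.2] [-0.01, -47.52, 0.06]
```

View pics/s16.png

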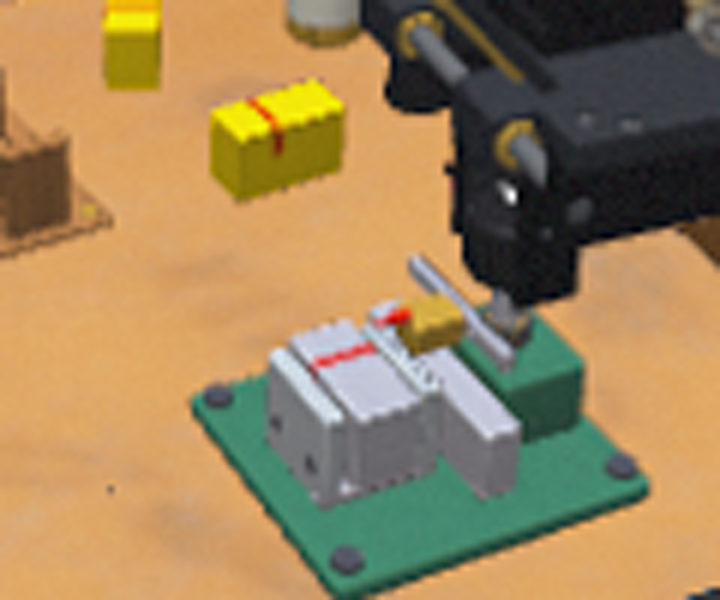

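Call:
{"api": "move_arm", "payload": {"moves": [[0,0,0,0,-4,0],[0,0,0,0,-8,0],[0,0,0,0,-12,0],[0,0,0,0,-16,0],[0,0,0,0,-20,0],[0,0,0,0,-24,0],[0,0,0,0,-28,0],[0,0,0,0,-32,0],[0,0,0,0,-35,0],[0,0,0,0,-38,0],[0,0,0,0,-38,0],[0,0,0,0,-38,0]]}}

```text
time_s: 27.65
tool_pos: [0.6058, 0.1308, 0.0441]
tool_rot: [-90.0, -0.1, 33.9]
force: [2.3, 0.6, 1.4]
grip_width: 0.0323
```

```bash
python3 - <<'E'
from h import *
im,d,P=scn('s17',230,170,120,100,6)
F=(P-np.array([.5455,.1292,0]))@Ro.from_euler('z',1.4,degrees=True).as_matrix()*1000
hsv=cv2.cvtColor(im,cv2.COLOR_RGB2HSV)
red=((hsv[...,0]<8)|(hsv[...,0]>172))&(hsv[...,1]>120)
l=red&(np.abs(F[...,0])<15)&(np.abs(F[...,1])<24)&(F[...,2]>42)&(F[...,2]<56);n=red&(F[...,0]>15)&(F[...,0]<36)&(F[...,2]>44)&(abs(F[...,1])<30)
print(F[l].mean(0),l.sum(),F[n].mean(0),n.sum())
togo([.6055,.1306,.0435],43.4)
E
```

```text
[ 1.50072494  6.07534901 49.78336663] 12 [23.54796937  7.24150558 54.03599922] 7
t 27.7 at [0.6058 0.1308 0.0441] [-9.001e+01 -6.000e-02  3.387e+01] grip 32.4 F [2.2 1.8 0.5]
to [0.6055, 0.1306, 0.0435] 43.4 :  [-0.3, 0.6, -0.0] [0.01, -9.53, 0.06]
```

View pics/s17.png

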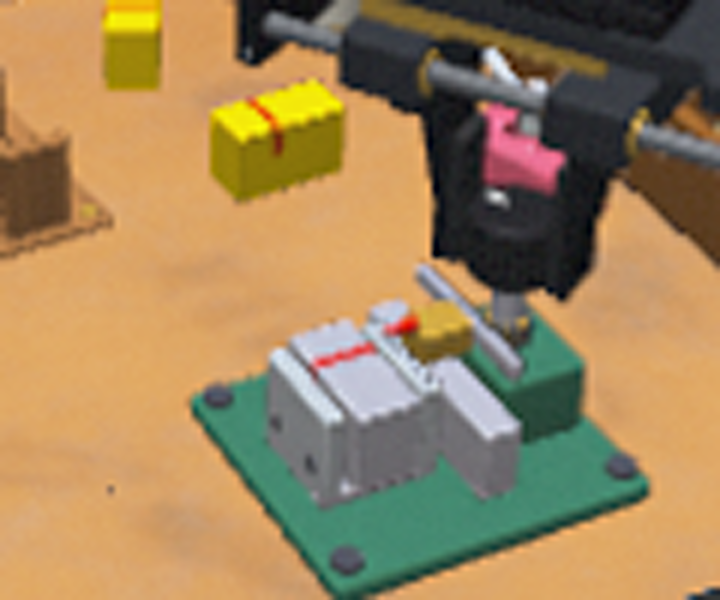

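Call:
{"api": "move_arm", "payload": {"moves": [[0,0,0,0,-3,0],[0,0,0,0,-6,0],[0,0,0,0,-9,0],[0,0,0,0,-9,0],[0,0,0,0,-9,0]]}}

```text
time_s: 28.12
tool_pos: [0.6057, 0.1308, 0.0441]
tool_rot: [-90.0, -0.1, 42.9]
force: [1.8, 2.2, 2.7]
grip_width: 0.0326
```

Call:
{"api": "move_arm", "payload": {"moves": [[0,0,0,0,0,0],[0,0,0,0,0,0],[0,0,0,0,0,0],[0,0,0,0,0,0],[0,0,0,0,0,0],[0,0,0,0,0,0]], "claw": 60}}

```text
time_s: 28.62
tool_pos: [0.6051, 0.1301, 0.0436]
tool_rot: [-90.0, 0.0, 43.0]
force: [0.2, 1.0, 0.5]
grip_width: 0.0582
```

Call:
{"api": "move_arm", "payload": {"moves": [[0,-10,0,0,0,0],[0,-30,0,0,0,0],[0,-60,0,0,0,0],[0,-95,0,0,0,0],[0,-100,0,0,0,0],[0,-100,0,0,0,0]]}}

```text
time_s: 29.12
tool_pos: [0.6073, 0.1314, 0.1477]
tool_rot: [-90.2, -0.3, 43.0]
force: [0.3, -0.7, -0.3]
grip_width: 0.0601
```

```bash
python3 - <<'E'
from h import *
togo([.555,.128,.145],1.4)
E
```

```text
t 29.12 at [0.6073 0.1314 0.1477] [-90.2   -0.28  42.98] grip 60.1 F [ 0.3 -0.7 -0.3]
to [0.555, 0.128, 0.145] 1.4 :  [-40.6, 2.3, 33.1] [0.09, 41.58, 0.34]
```

Call:
{"api": "move_arm", "payload": {"moves": [[-10,0,8,0,7,0],[-20,0,16,0,14,0],[-30,1,25,0,21,0],[-41,2,33,0,28,0],[-41,2,33,0,35,0],[-41,2,33,0,41.6,0],[-41,2,33,0,41.6,0],[-41,2,33,0,41.6,0],[-41,2,33,0,41.6,0]]}}

```text
time_s: 29.87
tool_pos: [0.5525, 0.1266, 0.1413]
tool_rot: [-90.0, 0.1, 1.5]
force: [0.2, -0.2, 0.1]
grip_width: 0.0596
```

```bash
python3 - <<'E'
from h import *
wpic('w10');linetip('w10',(200,130,300,230))
wpic('w11');linetip('w11',(200,130,300,230))
scn('s18',180,130,170,120,4.5)
togo([.555,.128,.145],1.4)
E
```

```text
drift mm [0.08 0.01 0.12]
line [ 1.11  7.02 48.37] 64
needle 40 [23.65  7.3  53.26] [18.41  7.63 51.54]
block ext x [-10.6  12.8] y [-25.1  24.3] z 48.1
drift mm [0.01 0.03 0.04]
line [ 1.45  7.03 48.13] 61
needle 43 [23.31  7.36 53.07] [16.47  7.66 49.91]
block ext x [-10.5  12.8] y [-25.   24.4] z 48.1
t 30.22 at [0.5529 0.1266 0.1417] [-8.999e+01  1.000e-02  1.390e+00] grip 60.2 F [-0.2  0.1 -0.1]
to [0.555, 0.128, 0.145] 1.4 :  [2.1, -3.3, 1.3] [-0.01, -0.01, -0.01]
```

View pics/w11z.png

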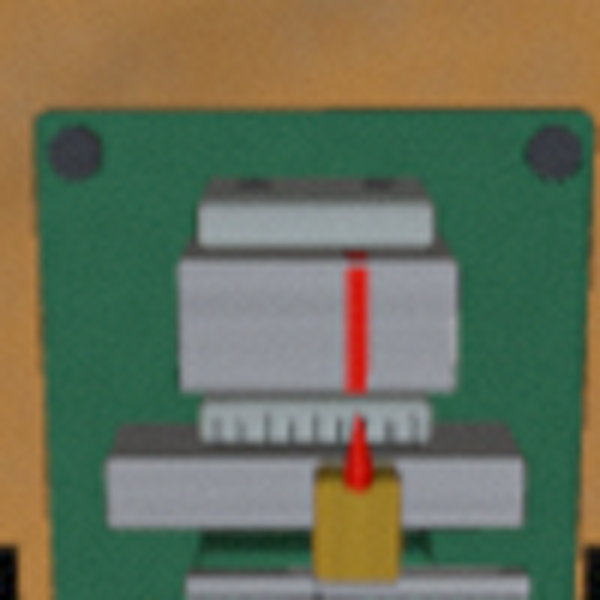

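View pics/s18.png

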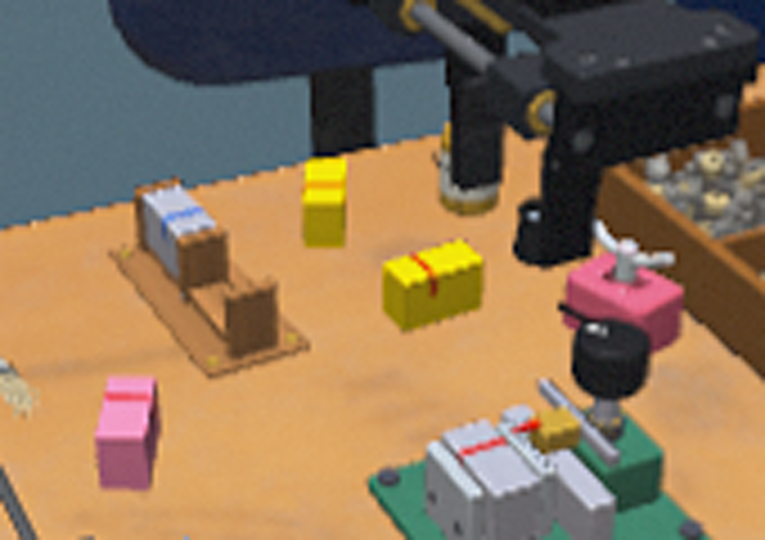

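The needle lines up with the line to about 0.3–0.6 mm. The block is seated, the blue block is still in the rack, and the arm is clear. I hand it in.

```bash
python3 -c "
from h import *
print(job.sign_off())"
```

```text
the job is handed in; nothing more can be done
None
```

The job is done and handed in at about 30 s of the 72 s. I took the block with the red line from the rack by its long sides, stood it on the bench and released it. I then gripped it by its ends, lowered it into the nest until light contact, and released it. After that I turned the knob counter-clockwise in three steps (40°, 38° and 9°) and let go.

**Last checks (wrist camera, fixture frame):**
- **Block:** its top is at z 48.1 mm, which is the seated height. It is centred lengthwise to within about 0.5 mm and stands line up.
- **Pointer:** the line is at y 7.0 mm and the needle at 7.3 to 7.7 mm, so they differ by about 0.3 to 0.6 mm (2 mm allowed).
- **Surroundings:** the blue block is still in its rack place and the arm is clear of everything.

**Disagreements:**
- **Tool length:** the fingertips sit about 40 mm further back than the reported TCP and `env.nose_length` imply. My first grasp therefore closed in the air above the block. I measured the offset with the scene camera and used it from then on; both set-downs made contact at the height it predicted.
- **First fixture picture:** it was taken while the arm was still settling and was about 3 mm off. I measured the fixture again before using it.

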